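Put the finishing supplies back in their trays

ROBOT

A 6-joint arm with a two-finger parallel gripper is mounted at the origin on a cart in front of the work surface, level with it; the furniture and walls round the work are solid. World frame = base frame: x ahead of the robot, y to its left, z up, the work surface at z = 0. Lengths are in m, angles in rad, forces in N, time in s.
With the tool pointing down it reaches from about 0.375 to 0.9 m from the base axis. Payload 3.1 kg.
Tool frame: the origin (TCP) lies between the finger pads; the fingertips stand 19 mm ahead of it and the grasp point (between the pads) is the TCP; z points along the fingers, y is the line along which they close (so a half turn about z gives the same grasp; the last joint's range is limited). The gripper opens to 87 mm and grips with 3 to 60 N. Pads are 19 mm wide; open, the fingers measure 117 mm over their backs; the gripper's body (75 mm by 190 mm) begins 51 mm behind the grasp point.
Start: joints at [-1.359, 0.527, 1.433, -0, 1.181, -0.178], TCP at [0.238, -0.578, 0.242] pointing down, gripper open.
Joint ranges: [-3.08, 3.08], [-0.75, 2.2], [0.22, 2.44], [-1.43, 4.57], [0, 2.65], [-2.85, 2.85]. Speed limits (rad/s): [2.79, 2.79, 3.14, 3.14, 3.14, 3.14].

INTERFACE

Orientations are given as a unit quaternion [x, y, z, w].
In Python, from rig import robot, camera, camera_info, hand_in gives the robot as it stands.
- The arm moves only by the shell command python3 -m handwheel 'ROWS' [FORCE]. ROWS is a JSON object of lists of equal length, an entry for each row: "hand": the opening, from 0 (shut) to 1 (fully open); "translation": the shift along the world's x, y, z in mm, a list of three; "turn": the turn, a rotation vector about the world's x, y, z in rad, a list of three. In form: {"hand": [hand, ...], "translation": [[tx, ty, tz], ...], "turn": [[ax, ay, az], ...]}. A call has 1 to 12 rows; each row is the pose to reach, as a shift and turn from the pose commanded when the call began; what a row does not reach only later rows make up. A row lasts 1/12 s, in which the tool goes at most 41.7 mm and 7.16 degrees, less where a joint would pass 70% of its speed; a pose out of reach is approached as far as the arm can. A call with a gripper value outside its range is refused whole. The fingers move at their own pace and stop on an object; FORCE is the grip in N (left out, the last holds). Time passes only in rows, so rows that repeat a pose let the fingers close. It gives the time, the measured TCP pose, the force, the opening and the grip force at its end, in the units of the state.
- robot.get_obs(): the state, without advancing time (a new reading comes with each control period).
- camera(name): name is "scene" or "side" or "wrist"; returns (picture, depth): 384x512x3 uint8, red, green, blue; 384x512 float32, m along the optical axis (not along the pixel's ray), 0 where there is no reading.
- camera_info(name): a dict with "vertical_fov" (degrees; the focal length in pixels is half the picture's height over the tangent of half this angle, whatever the lens; pixels are square), "cx", "cy" (the principal point, pixels), "world_from_camera" (4x4, takes a point from camera to world coordinates). Camera axes: x right, y down, z forward; pixel columns grow to the right and rows downward; lengths in m; the calibration is good to about 2 mm. The wrist camera is an equidistant fisheye: a pixel r from the principal point sees the ray r / f radians off the axis. A picture is of the moment at which its call begins: read the wrist's pose just before it. camera_info takes no time and is no camera call; for the wrist camera it gives the pose at the moment of the call.
- hand_in(): hands the job in; it is judged then, once.
The state is a dict: "time": time; "q": joint angles; "joint_velocities": joint speeds; "joint_torque": joint torques, N m; "position": TCP position; "tool_rot": TCP orientation; "ft_force": force on the tool from outside, world axes, zero at the start; "moment": the same for the moment, N m; "grip_width": finger opening in m; "grip_force": force on a finger pad.
Only numpy, scipy, OpenCV 4.12 (cv2) and the standard library are available. Lean on these libraries where they do the work, as an engineer would, in place of code of your own. Each camera call takes 0.05 s, during which the arm holds its last target. There are 200 camera calls.

TASK

Clear up round the bench vise after the model work: put the teal tin, the brown bottle with the light-blue cap, the white box with the yellow lid and the wooden sanding block each into its own low tray on the bench, the one whose recess has the shape and size of its base and whose lining has its colour (teal, light blue, yellow, wood brown). Stand each upright and flat on the lining inside the rim, the box and the block with their long sides along the long sides of the recess. Never tip any of them over, and leave the blue-and-white spray can, the little skeleton near it and everything farther back on the bench where they are.

Things in the scene. Friction and masses are not known exactly. Their poses are not given: they have to be found in the camera images.
- tin_center (a point): centre (half-way up) of the loose round tin with a teal label and bare metal top, diameter 58 mm, height 72 mm, standing upright; z is its upright axis near the vise (a similar tin at the far back of the bench is not meant)
- bottle_center (a point): centre (half-way up) of the loose round brown bottle with a pale, light-blue (almost white) cap, diameter 46 mm, height 85 mm, standing upright; z is its upright axis
- carton_center (a point): centre (half-way up) of the loose white box with a yellow lid, upright: 32 mm along its x, 47 mm along its y, 72 mm high (z); the firm body is 30 x 44 mm and its lid, above 62 mm, should not be gripped; grip it across x
- block_center (a point): centre (half-way up) of the loose wooden sanding block, lying flat: 46 mm along its x, 72 mm along its y (long), 46 mm high (z); grip it across x
- tray_teal: holder for the teal tin: fixed low tray of pale wood with a large round recess lined in teal (dark blue-green); recess diameter 76 mm clear, 8 mm deep, rim 8 mm wide, outside diameter 92 x 12 mm high. Origin: centre of its underside, on the bench; z up; the lining on which the thing stands is 4 mm above the origin, the top of the rim 12 mm
- tray_blue: holder for the bottle with the light-blue cap: fixed low tray of pale wood with a small round recess lined in light blue; recess diameter 62 mm clear, 8 mm deep, rim 8 mm wide, outside diameter 78 x 12 mm high. Origin: centre of its underside, on the bench; z up; the lining on which the thing stands is 4 mm above the origin, the top of the rim 12 mm
- tray_yellow: holder for the box with the yellow lid: fixed low tray of pale wood with a small oblong recess lined in yellow; recess 48 (its x) x 64 (its y) mm clear, 8 mm deep, rim 8 mm wide, outside 64 x 80 x 12 mm high. Origin: centre of its underside, on the bench; z up; the lining on which the thing stands is 4 mm above the origin, the top of the rim 12 mm
- tray_wood: holder for the wooden block: fixed low tray of pale wood with a large oblong recess lined in wood brown; recess 62 (its x) x 88 (its y) mm clear, 8 mm deep, rim 8 mm wide, outside 78 x 104 x 12 mm high. Origin: centre of its underside, on the bench; z up; the lining on which the thing stands is 4 mm above the origin, the top of the rim 12 mm
- primer_center (a point): bystander: centre (half-way up) of a loose blue and white spray can, diameter 53 mm, height 116 mm, standing; leave it alone; it stands behind and to the right of the vise
- skeleton_center (a point): bystander: a loose small grey-white animal skeleton model, 90 x 105 x 40 mm; this point is above the centre of its footprint, 20 mm over the bench; leave it alone
There are look-alikes about, which are no part of the job. What is shaped like the part that bears bottle_center but purple is not meant.

How it is judged:
By the outcome, as a careful person would: the job done as asked, in the order asked, and still so for the second after the job is handed in, with the robot touching nothing.
It also fails if it takes over 99 s, if anything falls off the work surface, if the arm or the gripper's body presses on something with over 40 N, if the wrist force passes 120 N, or if a joint passes its speed limit or range.

## Working session

There is one attempt and no reset: what is moved stays moved. The work goes in short steps, Python scripts to look and compute and a shell command to move; the robot and the scene stay as the last step left them, time stands still between calls to the robot, and variables do not carry over. Pictures are saved under pics/ and viewed, at most 14 in all, crops included, and the job is handed in when it is done.

```bash
mkdir -p pics; cat > h.py <<'E'
import numpy as np, cv2
from rig import robot, camera, camera_info
def grab(n):
    i=camera_info(n); p,d=camera(n); np.savez('pics/'+n+'.npz',p=p,d=d,W=i['world_from_camera'],c=[i['vertical_fov'],i['cx'],i['cy']]); return p,d
def load(n):
    z=np.load('pics/'+n+'.npz'); return z['p'],z['d'],z['W'],z['c']
def cloud(n):
    p,d,W,c=load(n); h,w=d.shape; f=h/2/np.tan(np.radians(c[0])/2)
    u,v=np.meshgrid(np.arange(w),np.arange(h)); x=(u-c[1])/f; y=(v-c[2])/f
    if n=='wrist':
        r=np.hypot(x,y)+1e-9; s=np.tan(r)/r; x=x*s; y=y*s
    P=np.stack([x*d,y*d,d],-1)@W[:3,:3].T+W[:3,3]; P[d==0]=np.nan; return p,P
def save(name,p,k=1.5,crop=None):
    if crop: p=p[crop[1]:crop[3],crop[0]:crop[2]]
    cv2.imwrite('pics/'+name,cv2.resize(p[...,::-1],None,fx=k,fy=k,interpolation=cv2.INTER_CUBIC))
E
python3 - <<'E'
from h import *
for n in ['scene','side','wrist']:
    p,d=grab(n); save(n+'0.png',p); print(n,camera_info(n)['world_from_camera'].round(3).tolist())
o=robot.get_obs(); print(o['position'],o['tool_rot'],o['time'],o['grip_width'])
E
```

```text
scene [[-0.568, -0.465, 0.679, -0.451], [-0.823, 0.304, -0.48, 0.422], [0.017, -0.831, -0.555, 0.791], [0.0, 0.0, 0.0, 1.0]]
side [[0.999, -0.026, 0.031, 0.432], [-0.038, -0.363, 0.931, -1.543], [-0.013, -0.932, -0.363, 0.604], [0.0, 0.0, 0.0, 1.0]]
wrist [[0.381, -0.889, -0.254, 0.308], [-0.925, -0.367, -0.102, -0.551], [-0.003, 0.274, -0.962, 0.384], [0.0, 0.0, 0.0, 1.0]]
[ 0.23802986 -0.57732779  0.24079395] [ 9.80968003e-01  1.94167704e-01 -8.39231337e-07 -8.24470082e-04] 0.15 0.0869555501486543
```

View pics/scene0.png

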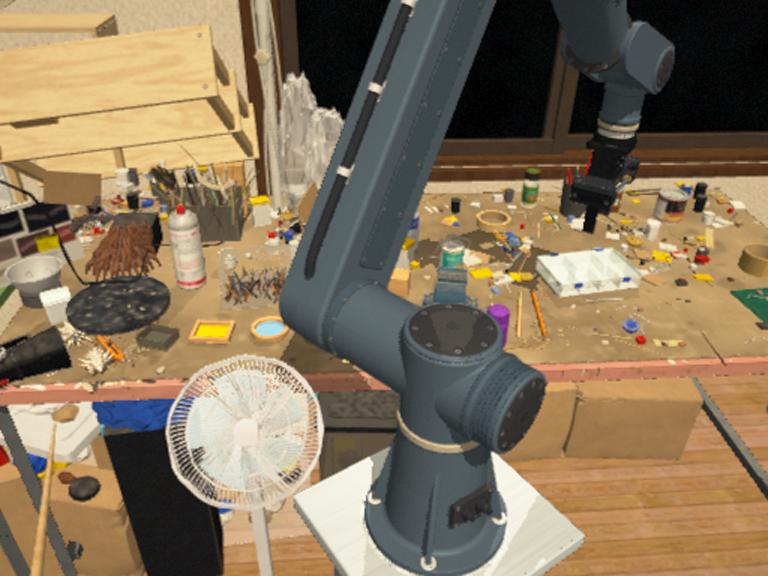

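View pics/side0.png

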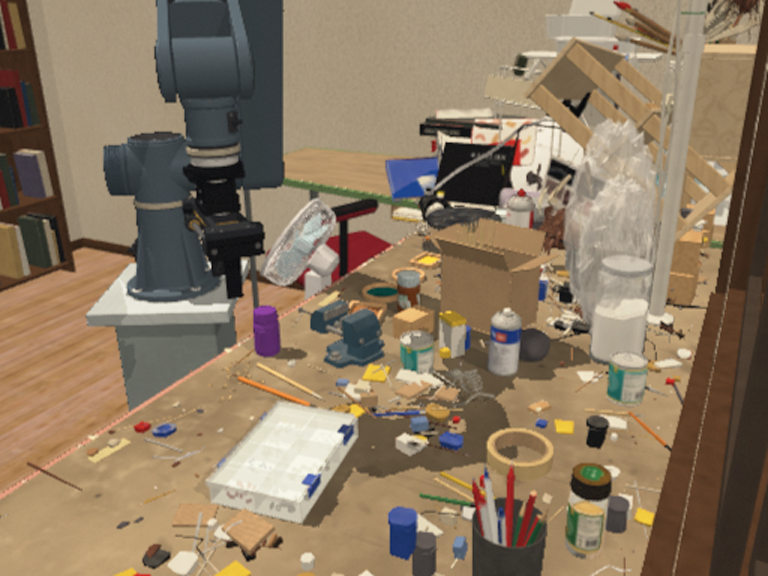

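Side picture: teal tin at (417,352), box with yellow lid at (453,333), block at (412,320), brown bottle at (408,288), teal tray at (380,293), vise at (345,330). The look-alikes are the purple bottle (266,331) and the far teal tin (627,378). Scene picture: yellow tray at (212,330), blue tray at (269,328). I haven't found the wood tray yet. Next, a close crop.

```bash
python3 - <<'E'
from h import *
p,d,_,_=load('side'); save('side1.png',p,5,(195,155,355,265))
p,P=cloud('side')
for n,(u,v) in dict(tin=(278,222),tinlabel=(278,240),boxlid=(303,212),boxw=(297,228),block=(275,214),bottle=(272,196),cap=(272,182),traytl=(253,195),can=(337,230),skel=(309,256),purple=(177,220),vise=(240,220),yel=(285,173),cardb=(327,200)).items(): print(n,P[v,u].round(3))
p,P=cloud('scene')
for n,(u,v) in dict(yel=(141,220),blue=(179,219),tin=(302,161),block=(267,187),vise=(300,195)).items(): print('s',n,P[v,u].round(3))
E
```

```text
tin [ 0.529 -0.438  0.068]
tinlabel [ 0.525 -0.488  0.043]
boxlid [ 0.601 -0.385  0.071]
boxw [ 0.586 -0.387  0.024]
block [ 0.529 -0.34   0.046]
bottle [ 0.53  -0.213  0.048]
cap [ 0.531 -0.19   0.085]
traytl [ 0.475 -0.089  0.002]
can [ 0.676 -0.476  0.06 ]
skel [ 0.603 -0.498 -0.   ]
purple [ 0.259 -0.374  0.052]
vise [ 0.43  -0.409  0.063]
yel [0.603 0.114 0.003]
cardb [ 0.679 -0.316  0.074]
s yel [0.605 0.103 0.003]
s blue [nan nan nan]
s tin [ 0.54  -0.479  0.066]
s block [ 0.5   -0.298  0.04 ]
s vise [ 0.366 -0.325  0.073]
```

View pics/side1.png

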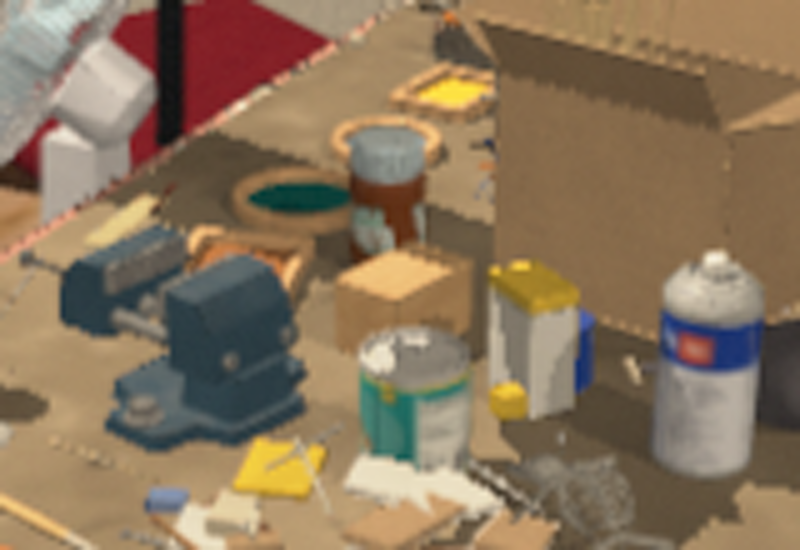

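View pics/wrist0.png

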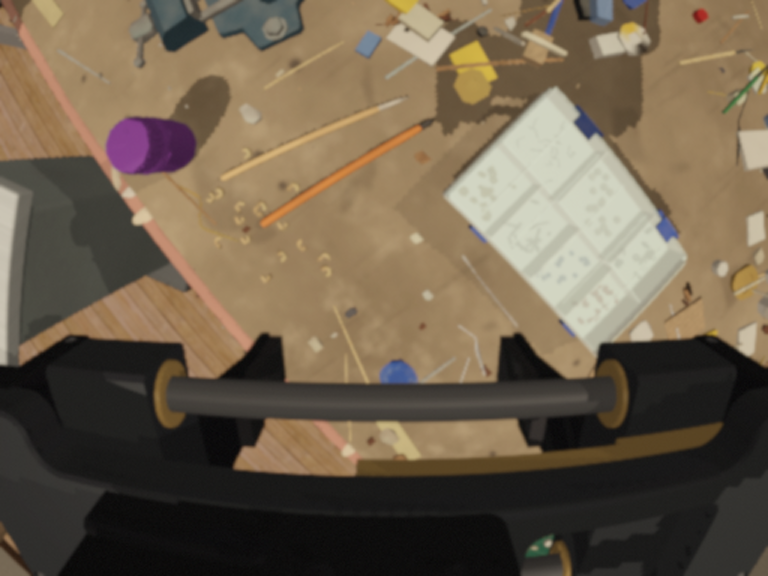

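Close crop: teal tin near the vise (415,395 in the crop), brown bottle with pale cap (387,190), box with yellow lid (535,335), block (400,295) and wood tray behind the vise (250,265). Teal tray is at (300,200), blue tray at (387,140), yellow tray at (450,92). The far tin and the purple bottle are excluded. Moving to an overhead view.

```bash
python3 -m handwheel '{"hand":[1,1,1,1,1,1,1,1,1,1,1,1],"translation":[[0,0,40],[10,30,80],[30,70,120],[50,110,160],[60,150,160],[75,190,160],[90,230,160],[105,270,160],[115,305,160],[125,340,160],[132,360,160],[132,360,160]],"turn":[[0,0,0],[0,0,0],[0,0,0],[0,0,0],[0,0,0],[0,0,0],[0,0,0],[0,0,0],[0,0,0],[0,0,0],[0,0,0],[0,0,0]]}'; python3 - <<'E'
from h import *
p,d=grab('wrist'); save('wrist1.png',p,1.56)
p,d=grab('scene'); p,d=grab('side')
E
```

```text
time: 1.15
position: [0.3702, -0.212, 0.4015]
tool_rot: [0.98, 0.197, 0.0, -0.002]
ft_force: [-0.2, -0.6, -0.4]
grip_width: 0.0869
grip_force: 0.0
```

View pics/wrist1.png

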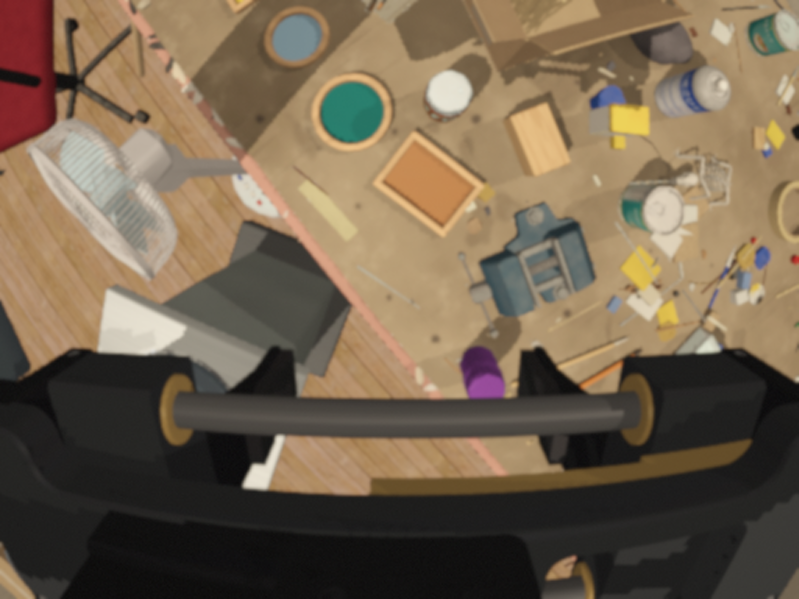

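The wrist picture shows everything: tin (655,208), box (625,120), block (540,140), bottle (448,93), wood tray (430,183), teal tray (352,112), blue tray (296,38), can (692,92), skeleton (710,175), and the cardboard box at the top. Measuring from depth and colour.

```bash
cat > m.py <<'E'
from h import *
def rect(P,m,name,hsel=None):
    n,l,s,_=cv2.connectedComponentsWithStats(m.astype(np.uint8))
    k=1+np.argmax(s[1:,4]); q=P[l==k]; (c,wh,a)=cv2.minAreaRect((q[:,:2]*1000).astype(np.float32)); cc,r=cv2.minEnclosingCircle((q[:,:2]*1000).astype(np.float32))
    print(name,'rect c',np.round(c,1),'wh',np.round(wh,1),'ang(wh[0] dir, deg)',round(a,1),'circ',np.round(cc,1),round(r,1),'z',np.nanmedian(q[:,2]).round(4),len(q))
def near(P,x,y,r): return np.hypot(P[...,0]-x,P[...,1]-y)<r
E
python3 - <<'E'
from m import *
p,P=cloud('wrist'); z=P[...,2]; hsv=cv2.cvtColor(p,cv2.COLOR_RGB2HSV); H,S,V=[hsv[...,i].astype(int) for i in range(3)]
rect(P,near(P,.53,-.46,.06)&(z>.062)&(z<.085),'tin')
rect(P,near(P,.53,-.20,.05)&(z>.075)&(z<.095),'bottle')
rect(P,near(P,.59,-.375,.05)&(z>.062)&(z<.08),'carton')
rect(P,near(P,.52,-.32,.07)&(z>.04)&(z<.052),'block')
rect(P,near(P,.42,-.21,.07)&(z>.009)&(z<.02),'woodrim')
rect(P,near(P,.475,-.09,.07)&(z>.009)&(z<.02),'tealrim')
rect(P,near(P,.55,0,.07)&(z>.009)&(z<.02),'bluerim')
lo=(z<.02)
rect(P,lo&(H>75)&(H<100)&(S>150)&near(P,.475,-.09,.08),'teal lin')
rect(P,lo&near(P,.42,-.21,.07)&(H<15)&(S>150),'wood lin')
rect(P,near(P,.68,-.45,.06)&(z>.09),'can')
for nm,u,v in [('blue',296,38),('teal',352,112),('wood',430,183),('skel',710,178),('cardb front',560,45),('cardL',505,65),('vise',540,210),('viseR',580,250)]: print(nm,P[int(v/1.56),int(u/1.56)].round(3))
for n in ['scene','side']:
    p,P=cloud(n); z=P[...,2]; hsv=cv2.cvtColor(p,cv2.COLOR_RGB2HSV); H,S,V=[hsv[...,i].astype(int) for i in range(3)]
    for f in [lambda:rect(P,near(P,.605,.11,.07)&(z>.008)&(z<.02),n+'yelrim'),lambda:rect(P,near(P,.605,.11,.07)&(H>20)&(H<32)&(S>180)&(V>180),n+'yellin'),lambda:rect(P,near(P,.56,.0,.07)&(z>.009)&(z<.02),n+'bluerim'),lambda:rect(P,near(P,.59,-.375,.05)&(z>.066)&(z<.08),n+'carton')]:
        try:f()
        except Exception as e:print(e)
E
```

```text
tin rect c [ 525.5 -463.7] wh [56.6 56.3] ang(wh[0] dir, deg) 78.8 circ [ 525.4 -463.5] 29.2 z 0.0687 719
bottle rect c [ 530.8 -190.7] wh [42.8 43. ] ang(wh[0] dir, deg) 46.0 circ [ 531.3 -190.8] 22.6 z 0.085 617
carton rect c [ 597.4 -378.7] wh [33.3 47.8] ang(wh[0] dir, deg) 22.1 circ [ 597.3 -378.5] 27.5 z 0.072 479
block rect c [ 533.1 -301.8] wh [72.6 47.5] ang(wh[0] dir, deg) 47.1 circ [ 533.6 -301.5] 41.1 z 0.0459 1089
woodrim rect c [ 436.7 -213.7] wh [111.1  78.9] ang(wh[0] dir, deg) 75.8 circ [ 433.4 -211.1] 62.0 z 0.0118 803
tealrim rect c [481.4 -97.5] wh [89.8 89. ] ang(wh[0] dir, deg) 13.1 circ [481.5 -97.5] 46.2 z 0.0118 616
bluerim rect c [ 5.454e+02 -1.000e-01] wh [76.4 75.6] ang(wh[0] dir, deg) 22.3 circ [ 5.458e+02 -1.000e-01] 39.7 z 0.012 471
teal lin rect c [481.9 -96.3] wh [65.8 65.7] ang(wh[0] dir, deg) 21.9 circ [481.5 -96.6] 33.8 z 0.0042 1051
wood lin rect c [ 407.6 -217.4] wh [58.3 12.4] ang(wh[0] dir, deg) 86.3 circ [ 412.6 -217.7] 29.2 z 0.0044 68
can rect c [ 678.9 -449.7] wh [51.4 48.7] ang(wh[0] dir, deg) 44.8 circ [ 679.8 -450.3] 25.9 z 0.1029 530
bl
[... 338 characters left out ...]
ceneyellin rect c [601.  105.7] wh [61.5 52.1] ang(wh[0] dir, deg) 58.2 circ [602.6 103.5] 34.4 z 0.0021 165
attempt to get argmax of an empty sequence
scenecarton rect c [ 592.5 -373. ] wh [34.7 54.1] ang(wh[0] dir, deg) 25.7 circ [ 596.  -371.6] 29.0 z 0.0695 71
sideyelrim rect c [598.3 101.7] wh [88.1 63.9] ang(wh[0] dir, deg) 62.5 circ [603.2  99.2] 50.3 z 0.01 57
sideyellin rect c [600.6 113.3] wh [46.9 31.2] ang(wh[0] dir, deg) 54.4 circ [600.5 113. ] 27.9 z 0.0028 31
sidebluerim rect c [563.   13.7] wh [28.5 74.7] ang(wh[0] dir, deg) 34.7 circ [553.1   6.9] 37.4 z 0.0104 30
sidecarton rect c [ 597.  -380.5] wh [35.6 53.7] ang(wh[0] dir, deg) 24.7 circ [ 596.1 -380.6] 28.0 z 0.0709 114
```

```bash
python3 - <<'E'
from m import *
O=np.zeros((600,800,3),np.uint8); Z=np.full((600,800),-1.)
for n in ['side','scene','wrist']:
    p,P=cloud(n); q=P.reshape(-1,3); c=p.reshape(-1,3)
    ok=np.isfinite(q[:,0])&(q[:,2]<.26)
    if n!='wrist': ok&=~((q[:,2]>.12)&(q[:,0]<.58))
    q=q[ok];c=c[ok]
    # image: right = -y (0.2..-0.6), up = +x (0.3..0.9)
    for dx in (-1,0,1):
      for dy in (-1,0,1):
        u=((.2-q[:,1])*1000).astype(int)+dx; v=((.9-q[:,0])*1000).astype(int)+dy
        k=(u>=0)&(u<800)&(v>=0)&(v<600)
        o=np.argsort(q[k,2]); uu,vv,zz,cc=u[k][o],v[k][o],q[k,2][o],c[k][o]
        g=zz>Z[vv,uu]; Z[vv[g],uu[g]]=zz[g]; O[vv[g],uu[g]]=cc[g]
hi=Z>.095; O[hi]=(O[hi]//2+np.array([127,0,0])).astype(np.uint8)
for x in range(300,900,100): cv2.line(O,(0,900-x),(799,900-x),(255,255,255),1)
for y in range(-600,200,100): cv2.line(O,(200-y,0),(200-y,599),(255,255,255),1)
save('ortho.png',O,1)
p,P=cloud('wrist')
for u,v in [(415,132),(375,183),(443,235),(483,187)]: print(np.nanmedian(P[int(v/1.56)-1:int(v/1.56)+2,int(u/1.56)-1:int(u/1.56)+2],axis=(0,1)).round(4))
E
```

```text
[ 0.487  -0.1739  0.0117]
[ 0.4148 -0.1543  0.0117]
[ 0.3893 -0.2486  0.0121]
[ 0.4598 -0.2691  0.0101]
```

View pics/ortho.png

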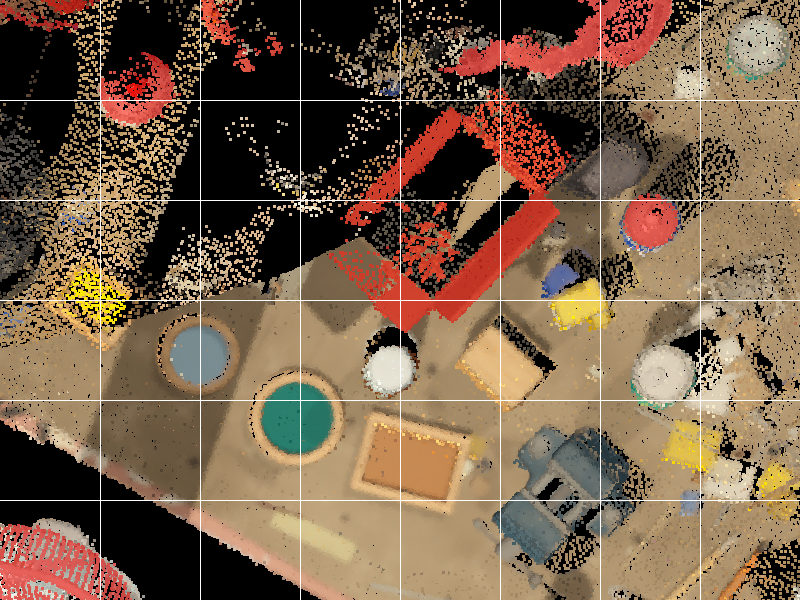

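The map gives a cardboard box (about 0.17 high) close to the bottle and the carton, and a blue item beside the carton at (0.62,-0.36). Checking gripper clearances before planning the grasp directions.

```bash
cat > clr.py <<'E'
from m import *
from rig import robot
Q=[]
for n in ['side','scene','wrist']:
    p,P=cloud(n); q=P.reshape(-1,3); q=q[np.isfinite(q[:,0])]; k=(q[:,2]<.3)&(q[:,0]>.3)&(q[:,0]<.9)&(abs(q[:,1]+.2)<.45)
    if n!='wrist': k&=~((q[:,2]>.1)&(q[:,0]<.57))
    Q.append(q[k])
Q=np.vstack(Q)
def clear(c,zg,yaw,tilt=0,op=.087,excl=None):
    # yaw: azimuth(deg) of tool x (camera side); tilt deg: body leans toward -tool x
    a=np.radians(yaw);t=np.radians(tilt)
    up=np.array([-np.cos(a)*np.sin(t),-np.sin(a)*np.sin(t),np.cos(t)]); y=np.array([np.sin(a),-np.cos(a),0]); x=np.cross(y,-up)
    R=Q[np.hypot(*(Q[:,:2]-excl[:2]).T)>excl[2]] if excl is not None else Q
    d=R-np.array([*c,zg]); X,Y,U=d@x,d@y,d@up
    def dist(x0,x1,y1,u0,u1,sx=0): 
        D=np.stack([np.maximum(np.maximum(x0-X,X-x1),0),np.maximum(abs(Y)-y1,0),np.maximum(np.maximum(u0-U,U-u1),0)]); n=np.linalg.norm(D,axis=0); i=n.argmin(); return round(n[i]*1000),R[i].round(3).tolist()
    def fing():
        D=np.stack([np.maximum(abs(X)-.011,0),np.maximum(np.maximum(op/2-abs(Y),abs(Y)-op/2-.015),0),np.maximum(np.maximum(-.019-U,U-.05),0)]); n=np.linalg.norm(D,axis=0); i=n.argmin(); return round(n[i]*1000),R[i].round(3).tolist()
    return 'body',dist(-.0375,.0375,.095,.051,.25),'cam',dist(.0375,.1,.04,.11,.2),'fing',fing()
E
python3 - <<'E'
from clr import *
o=robot.get_obs(); print(o['q'].round(3))
print('bottle'); 
for y in (100,120,140,160,180,200,-20,0,20): print(y,clear((.528,-.189),.055,y,0,excl=(.531,-.191,.03)))
print('carton')
for t in (0,20,30,40): print(t,clear((.599,-.386),.042,112,t,.06,excl=(.597,-.379,.03)))
print('tin')
for y in (0,22,45,70,90,-30): print(y,clear((.5255,-.4637),.05,y,0,excl=(.5255,-.4637,.035)))
print('block')
for y in (47,-133): print(y,clear((.533,-.302),.035,y,0,excl=(.533,-.302,.048)))
k=near(Q,.625,-.36,.02)&(Q[:,2]>.01)
print(np.percentile(Q[k],[0,10,50,90,100],axis=0).round(3))
E
```

```text
[-7.920e-01  7.600e-02  1.647e+00 -1.000e-03  1.417e+00  3.860e-01]
bottle
100 ('body', (0, [0.61, -0.163, 0.171]), 'cam', (44, [0.592, -0.176, 0.168]), 'fing', (22, [0.478, -0.195, 0.014]))
120 ('body', (0, [0.61, -0.163, 0.171]), 'cam', (61, [0.579, -0.187, 0.17]), 'fing', (23, [0.47, -0.216, 0.014]))
140 ('body', (0, [0.57, -0.196, 0.168]), 'cam', (74, [0.57, -0.196, 0.168]), 'fing', (25, [0.471, -0.228, 0.013]))
160 ('body', (5, [0.57, -0.196, 0.168]), 'cam', (80, [0.57, -0.196, 0.168]), 'fing', (19, [0.535, -0.257, 0.036]))
180 ('body', (3, [0.569, -0.205, 0.173]), 'cam', (78, [0.569, -0.205, 0.173]), 'fing', (10, [0.535, -0.257, 0.036]))
200 ('body', (0, [0.572, -0.204, 0.169]), 'cam', (70, [0.569, -0.205, 0.173]), 'fing', (10, [0.535, -0.257, 0.036]))
-20 ('body', (5, [0.57, -0.196, 0.168]), 'cam', (0, [0.592, -0.184, 0.172]), 'fing', (19, [0.535, -0.257, 0.036]))
0 ('body', (3, [0.569, -0.205, 0.173]), 'cam', (0, [0.621, -0.153, 0.171]), 'fing', (10, [0.535, -0.257, 0.036]))
20 ('body', (0, [0.572, -0.204, 0.169]), 'cam', (0, [0.621, -0.153, 0.171]), 'fing', (10, [0.535, -0.2
[... 830 characters left out ...]
'body', (23, [0.439, -0.391, 0.081]), 'cam', (78, [0.657, -0.334, 0.18]), 'fing', (6, [0.579, -0.497, 0.027]))
90 ('body', (29, [0.417, -0.412, 0.08]), 'cam', (85, [0.624, -0.302, 0.182]), 'fing', (4, [0.471, -0.471, 0.027]))
-30 ('body', (27, [0.602, -0.4, 0.074]), 'cam', (66, [0.666, -0.461, 0.106]), 'fing', (0, [0.491, -0.508, 0.031]))
block
47 ('body', (11, [0.577, -0.364, 0.075]), 'cam', (0, [0.572, -0.204, 0.169]), 'fing', (6, [0.575, -0.351, 0.068]))
-133 ('body', (11, [0.577, -0.364, 0.075]), 'cam', (62, [0.443, -0.359, 0.083]), 'fing', (6, [0.575, -0.351, 0.068]))
[[ 0.605 -0.378  0.01 ]
 [ 0.609 -0.372  0.018]
 [ 0.62  -0.358  0.038]
 [ 0.631 -0.348  0.041]
 [ 0.636 -0.343  0.074]]
```

The vertical tool clears the tin at its present yaw. Moving over the tin.

```bash
python3 -m handwheel '{"hand":[1,1,1,1,1,1,1,1,1,1,1,1],"translation":[[15,-20,0],[30,-45,-10],[48,-75,-30],[66,-105,-55],[84,-135,-85],[102,-165,-115],[120,-193,-145],[134,-215,-175],[145,-232,-205],[152,-243,-228],[155,-246,-240],[155,-246,-240]],"turn":[[0,0,0],[0,0,0],[0,0,0],[0,0,0],[0,0,0],[0,0,0],[0,0,0],[0,0,0],[0,0,0],[0,0,0],[0,0,0],[0,0,0]]}'; python3 - <<'E'
from m import *
p,d=grab('wrist'); o=robot.get_obs(); print(o['position'].round(4))
p,P=cloud('wrist'); z=P[...,2]
rect(P,near(P,.5255,-.4637,.05)&(z>.06)&(z<.085),'tin')
save('wrist2.png',p,1.56)
E
```

```text
time: 2.3
position: [0.5225, -0.4649, 0.1561]
tool_rot: [0.981, 0.193, -0.002, -0.004]
ft_force: [-0.2, 0.1, -0.5]
grip_width: 0.0869
grip_force: 0.0
[ 0.5233 -0.4645  0.159 ]
tin rect c [ 526.2 -464. ] wh [56.6 56.5] ang(wh[0] dir, deg) 23.7 circ [ 526.8 -464.4] 29.2 z 0.0689 3855
```

View pics/wrist2.png

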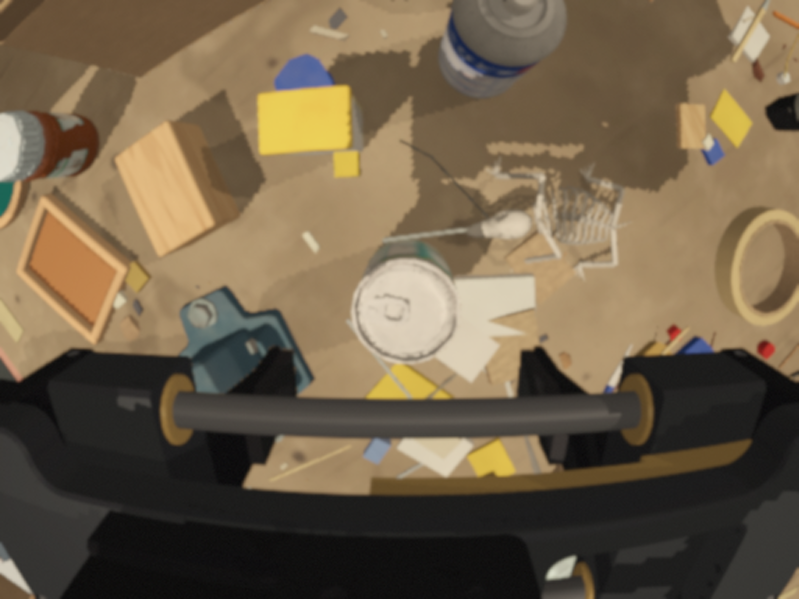

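Clear view: tin top at (405,308), skeleton skull at (510,225) and well off the right finger, blue item at (305,75) behind the carton. Descending and gripping.

```bash
python3 -m handwheel '{"hand":[1,1,1,1,1,1,0,0,0,0,0,0],"translation":[[1,0,-30],[1,0,-60],[1,0,-90],[1,0,-105],[1,0,-112],[1,0,-112],[1,0,-112],[1,0,-112],[1,0,-112],[1,0,-112],[1,0,-112],[1,0,-112]],"turn":[[0,0,0],[0,0,0],[0,0,0],[0,0,0],[0,0,0],[0,0,0],[0,0,0],[0,0,0],[0,0,0],[0,0,0],[0,0,0],[0,0,0]]}' 25
```

```text
time: 3.35
position: [0.526, -0.4633, 0.0503]
tool_rot: [0.981, 0.194, -0.0, -0.001]
ft_force: [-1.2, 2.1, 4.3]
grip_width: 0.057
grip_force: 25.0
```

```bash
python3 -m handwheel '{"hand":[0,0,0,0,0,0,0,0,0,0,0,0],"translation":[[0,0,15],[0,0,40],[0,5,70],[-5,20,100],[-10,45,125],[-15,75,130],[-20,105,130],[-25,138,130],[-30,170,130],[-34,200,130],[-37,228,130],[-40,255,130]],"turn":[[0,0,0],[0,0,0],[0,0,0],[0,0,0],[0,0,0],[0,0,0],[0,0,0],[0,0,0],[0,0,0],[0,0,0],[0,0,0],[0,0,0]]}'
python3 -m handwheel '{"hand":[0,0,0,0,0,0,0,0,0,0,0,0],"translation":[[0,28,0],[-2,55,0],[-4,78,0],[-4,95,0],[-5,106,-5],[-5,111,-20],[-5,111,-45],[-5,111,-70],[-5,111,-90],[-5,111,-105],[-5,111,-115],[-5,111,-118]],"turn":[[0,0,0],[0,0,0],[0,0,0],[0,0,0],[0,0,0],[0,0,0],[0,0,0],[0,0,0],[0,0,0],[0,0,0],[0,0,0],[0,0,0]]}'
```

```text
time: 4.35
position: [0.4856, -0.2073, 0.1803]
tool_rot: [0.981, 0.194, 0.0, 0.0]
ft_force: [-0.1, -0.7, -1.9]
grip_width: 0.0571
grip_force: 25.0
time: 5.35
position: [0.4807, -0.098, 0.0602]
tool_rot: [0.981, 0.194, -0.001, -0.001]
ft_force: [-0.8, 1.2, -1.9]
grip_width: 0.0568
grip_force: 25.0
```

```bash
python3 -m handwheel '{"hand":[0,0,0,0,0.8,0.8,0.8,0.9,0.9,0.9,0.9,0.9],"translation":[[1,0,-3],[1,0,-6],[1,0,-8],[1,0,-8],[1,0,-8],[1,0,-8],[1,0,-8],[1,0,5],[1,0,25],[1,0,55],[1,0,90],[1,0,115]],"turn":[[0,0,0],[0,0,0],[0,0,0],[0,0,0],[0,0,0],[0,0,0],[0,0,0],[0,0,0],[0,0,0],[0,0,0],[0,0,0],[0,0,0]]}'; python3 - <<'E'
from m import *
p,d=grab('wrist'); o=robot.get_obs(); print(o['position'].round(4))
p,P=cloud('wrist'); z=P[...,2]
rect(P,near(P,.4815,-.097,.06)&(z>.06)&(z<.09),'tin')
rect(P,near(P,.546,0,.07)&(z>.009)&(z<.02),'bluerim')
rect(P,near(P,.605,.11,.07)&(z>.009)&(z<.02),'yelrim')
rect(P,near(P,.531,-.191,.05)&(z>.075)&(z<.095),'bottle')
hsv=cv2.cvtColor(p,cv2.COLOR_RGB2HSV); H,S,V=[hsv[...,i].astype(int) for i in range(3)]
rect(P,near(P,.605,.11,.07)&(H>20)&(H<32)&(S>180)&(V>140),'yellin')
save('wrist3.png',p,1.56)
E
```

```text
time: 6.35
position: [0.4825, -0.098, 0.1789]
tool_rot: [0.981, 0.194, 0.001, 0.001]
ft_force: [1.2, -0.6, 0.1]
grip_width: 0.0781
grip_force: 0.0
[ 0.4851 -0.0989  0.1828]
tin rect c [483.5 -99.8] wh [56.9 56.1] ang(wh[0] dir, deg) 24.0 circ [483.9 -99.5] 29.2 z 0.0729 3360
bluerim rect c [5.453e+02 5.000e-01] wh [76.3 77. ] ang(wh[0] dir, deg) 19.8 circ [5.45e+02 2.00e-01] 39.1 z 0.0119 1502
yelrim rect c [601.4 101.8] wh [80.7 64.7] ang(wh[0] dir, deg) 53.9 circ [601.6 101.4] 50.1 z 0.0119 1070
bottle rect c [ 532.4 -189.6] wh [43.4 43.1] ang(wh[0] dir, deg) 22.8 circ [ 532.  -190.3] 22.7 z 0.0849 1791Traceback (most recent call last):
  File "<stdin>", line 9, in <module>
  File "m.py", line 4, in rect
    k=1+np.argmax(s[1:,4]); q=P[l==k]; (c,wh,a)=cv2.minAreaRect((q[:,:2]*1000).astype(np.float32)); cc,r=cv2.minEnclosingCircle((q[:,:2]*1000).astype(np.float32))
        ~~~~~~~~~^^^^^^^^^
    return _wrapfunc(a, 'argmax', axis=axis, out=out, **kwds)
    return bound(*args, **kwds)
ValueError: attempt to get argmax of an empty sequence
```

Tin stands in the teal tray, 3 mm off centre. Yellow tray: centre (601,102), long side at 54°. Next the bottle: turn the tool by +137.6° so the body runs along the box corner, camera on the robot side.

```bash
python3 -m handwheel '{"hand":[0.9,0.9,0.9,0.9,0.9,0.9,0.9,0.9,0.9,0.9,0.9,0.9],"translation":[[0,-5,15],[2,-15,25],[6,-25,30],[10,-35,30],[15,-45,30],[20,-52,30],[25,-59,30],[30,-66,30],[35,-73,30],[40,-80,30],[44,-86,30],[48,-91,30]],"turn":[[0,0,0.11],[0,0,0.22],[0,0,0.34],[0,0,0.46],[0,0,0.58],[0,0,0.7],[0,0,0.82],[0,0,0.94],[0,0,1.06],[0,0,1.18],[0,0,1.3],[0,0,1.42]]}'
python3 -m handwheel '{"hand":[0.9,0.9,0.9,0.9,0.9,0.9,0.9,0.9,0.9,0.9,0.9,0.9],"translation":[[0,0,0],[0,0,0],[0,0,0],[0,0,0],[0,0,0],[0,0,0],[0,0,0],[0,0,0],[0,0,0],[0,0,0],[0,0,0],[0,0,0]],"turn":[[0,0,0.11],[0,0,0.22],[0,0,0.34],[0,0,0.46],[0,0,0.58],[0,0,0.7],[0,0,0.82],[0,0,0.92],[0,0,0.98],[0,0,0.98],[0,0,0.98],[0,0,0.98]]}'
python3 -c "
from h import *
o=robot.get_obs();print(o['q'].round(3),o['position'])
print(grab('wrist')[0].shape);p,d,_,_=load('wrist');save('wrist4.png',p,1.56)"
```

```text
time: 7.4
position: [0.5301, -0.1892, 0.2064]
tool_rot: [0.615, 0.788, -0.0, -0.0]
ft_force: [0.2, -0.3, 0.7]
grip_width: 0.0787
grip_force: 0.0
time: 8.4
position: [0.53, -0.1888, 0.2065]
tool_rot: [0.175, 0.985, 0.0, -0.0]
ft_force: [1.4, -0.4, -0.2]
grip_width: 0.0787
grip_force: 0.0
[-0.541  0.488  1.628 -0.     1.026 -1.759] [ 0.52997054 -0.18876809  0.20646978]
(384, 512, 3)
```

View pics/wrist4.png

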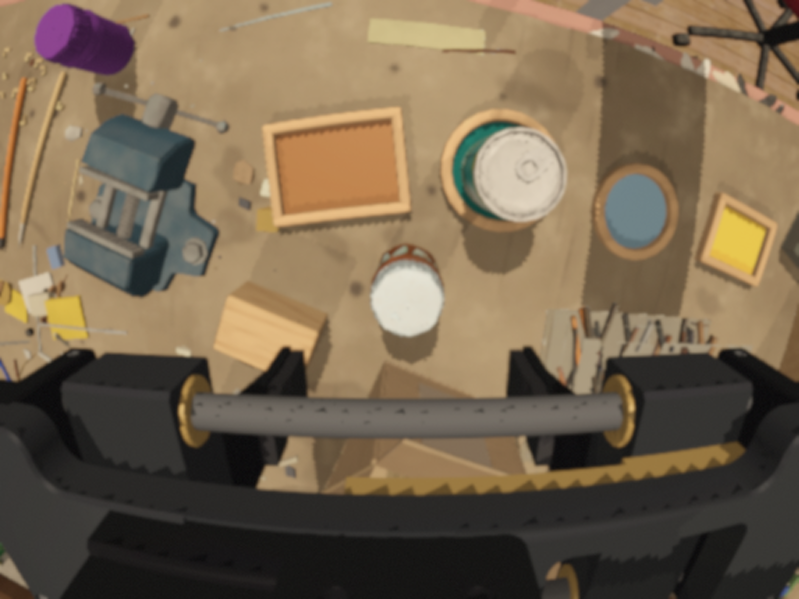

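Picture: bottle right below the tool at (407,298), tin in the teal tray at (520,173), and the box flap at lower centre. Tilting 0.2 rad away from the box, then descending and gripping.

```bash
python3 -m handwheel '{"hand":[0.9,0.9,0.9,0.9,0.9,0.9,0.9,0.9,0.9,0.9,0.9,0.9],"translation":[[0,0,0],[0,0,0],[0,0,-20],[0,0,-45],[0,0,-70],[0,0,-95],[0,0,-118],[0,0,-138],[0,0,-150],[0,0,-157],[0,0,-157],[0,0,-157]],"turn":[[-0.034,-0.094,0],[-0.068,-0.188,0],[-0.068,-0.188,0],[-0.068,-0.188,0],[-0.068,-0.188,0],[-0.068,-0.188,0],[-0.068,-0.188,0],[-0.068,-0.188,0],[-0.068,-0.188,0],[-0.068,-0.188,0],[-0.068,-0.188,0],[-0.068,-0.188,0]]}'
python3 -m handwheel '{"hand":[0,0,0,0,0,0],"translation":[[0,0,0],[0,0,0],[0,0,0],[0,0,0],[0,0,0],[0,0,0]],"turn":[[0,0,0],[0,0,0],[0,0,0],[0,0,0],[0,0,0],[0,0,0]]}' 20
```

```text
time: 9.45
position: [0.5303, -0.1889, 0.0496]
tool_rot: [0.174, 0.98, -0.017, 0.098]
ft_force: [0.4, 0.4, -0.3]
grip_width: 0.0783
grip_force: 0.0
time: 9.95
position: [0.5302, -0.1889, 0.0499]
tool_rot: [0.174, 0.98, -0.017, 0.099]
ft_force: [0.2, -0.2, 0.3]
grip_width: 0.0463
grip_force: 0.0
```

```bash
python3 -m handwheel '{"hand":[0,0,0,0,0,0,0,0,0,0],"translation":[[0,0,0],[0,0,0],[0,0,0],[0,0,12],[-2,2,32],[-4,5,55],[-5,10,78],[-5,20,95],[-5,38,105],[-3,60,105]],"turn":[[0,0,0],[0,0,0],[0,0,0],[0,0,0],[0,0,0],[0,0,0],[0,0,0],[0,0,0],[0,0,0],[0,0,0]]}' 20
python3 -m handwheel '{"hand":[0,0,0,0,0,0,0,0,0,0,0,0],"translation":[[3,25,0],[7,52,0],[10,80,0],[13,103,0],[15,120,0],[16,128,-5],[16,130,-20],[16,130,-42],[16,130,-65],[16,130,-82],[16,130,-93],[16,130,-97]],"turn":[[0,0,0],[0,0,0],[0,0,0],[0,0,0],[0,0,0],[0,0,0],[0,0,0],[0,0,0],[0,0,0],[0,0,0],[0,0,0],[0,0,0]]}'
```

```text
time: 10.78
position: [0.5283, -0.1299, 0.1569]
tool_rot: [0.175, 0.979, -0.018, 0.101]
ft_force: [0.7, -0.2, -1.5]
grip_width: 0.0443
grip_force: 20.0
time: 11.78
position: [0.5416, 0.0008, 0.055]
tool_rot: [0.174, 0.98, -0.017, 0.096]
ft_force: [0.4, -0.2, -0.7]
grip_width: 0.0442
grip_force: 20.0
```

```bash
python3 -m handwheel '{"hand":[0,0,0,0.75,0.75,0.75,0.75,0.75,0.75,0.75,0.75,0.75],"translation":[[1,0,-2],[1,0,-4],[1,0,-4],[1,0,-4],[1,0,-4],[1,0,-4],[1,0,8],[1,0,30],[1,-10,65],[1,-25,105],[1,-40,140],[1,-50,150]],"turn":[[0,0,0],[0,0,0],[0,0,0],[0,0,0],[0,0,0],[0,0,0],[0,0,0],[0,0,0],[0,0,0],[0,0,0],[0.034,0.094,0],[0.068,0.188,0]]}'; python3 - <<'E'
from m import *
p,d=grab('wrist'); o=robot.get_obs(); print(o['position'].round(4))
p,P=cloud('wrist'); z=P[...,2]
rect(P,near(P,.5452,0,.06)&(z>.08)&(z<.1),'bottle')
p,P0=cloud('wrist')
E
```

```text
time: 12.78
position: [0.5436, -0.0468, 0.2089]
tool_rot: [0.174, 0.985, -0.002, 0.009]
ft_force: [1.3, 0.5, -1.0]
grip_width: 0.0651
grip_force: 0.0
[ 0.5498 -0.0514  0.2117]
bottle rect c [545.9  -1.2] wh [42.6 43.6] ang(wh[0] dir, deg) 14.5 circ [546.1  -0.9] 22.2 z 0.089 1678
```

Bottle stands in the blue tray, 1 mm off centre. On to a viewpoint over the carton.

```bash
python3 -m handwheel '{"hand":[0.75,0.75,0.75,0.75,0.75,0.75,0.75,0.75,0.75,0.75,0.75,0.75],"translation":[[-10,-15,20],[-25,-45,40],[-40,-82,50],[-50,-120,55],[-50,-158,55],[-45,-195,55],[-30,-232,55],[-10,-268,55],[5,-304,50],[20,-338,45],[35,-365,42],[41,-381,42]],"turn":[[0,0,-0.07],[0,0,-0.14],[0,0,-0.21],[0,0,-0.28],[0,0,-0.35],[0,0,-0.42],[0,0,-0.49],[0,0,-0.56],[0,0,-0.63],[0,0,-0.7],[0,0,-0.77],[0,0,-0.84]]}'
python3 - <<'E'
from m import *
p,d=grab('wrist'); o=robot.get_obs(); print(o['position'].round(4),o['q'].round(2))
p,P=cloud('wrist'); z=P[...,2]; hsv=cv2.cvtColor(p,cv2.COLOR_RGB2HSV); H,S,V=[hsv[...,i].astype(int) for i in range(3)]
rect(P,near(P,.597,-.379,.05)&(z>.062)&(z<.085),'carton')
b=near(P,.625,-.36,.045)&(H>105)&(H<130)&(S>120)
rect(P,b,'blue'); rect(P,b&(z>.03),'bluetop'); q=P[b]; print(np.percentile(q,[2,50,98],axis=0).round(3))
save('wrist5.png',p,1.56)
E
```

```text
time: 13.83
position: [0.5862, -0.4313, 0.2442]
tool_rot: [0.563, 0.826, -0.006, 0.008]
ft_force: [-0.1, -0.5, -0.4]
grip_width: 0.0653
grip_force: 0.0
[ 0.5867 -0.4337  0.2443] [-0.79  0.67  1.15 -0.01  1.31 -1.15]
carton rect c [ 597.9 -379.7] wh [31.  47.5] ang(wh[0] dir, deg) 22.6 circ [ 598.1 -379.7] 27.4 z 0.0722 1291Traceback (most recent call last):
  File "<stdin>", line 6, in <module>
  File "m.py", line 4, in rect
    k=1+np.argmax(s[1:,4]); q=P[l==k]; (c,wh,a)=cv2.minAreaRect((q[:,:2]*1000).astype(np.float32)); cc,r=cv2.minEnclosingCircle((q[:,:2]*1000).astype(np.float32))
        ~~~~~~~~~^^^^^^^^^
    return _wrapfunc(a, 'argmax', axis=axis, out=out, **kwds)
    return bound(*args, **kwds)
ValueError: attempt to get argmax of an empty sequence
```

```bash
python3 - <<'E'
from h import *
p,_,_,_=load('wrist'); save('wrist5.png',p,1.56)
E
```

```text
(no output)
```

View pics/wrist5.png

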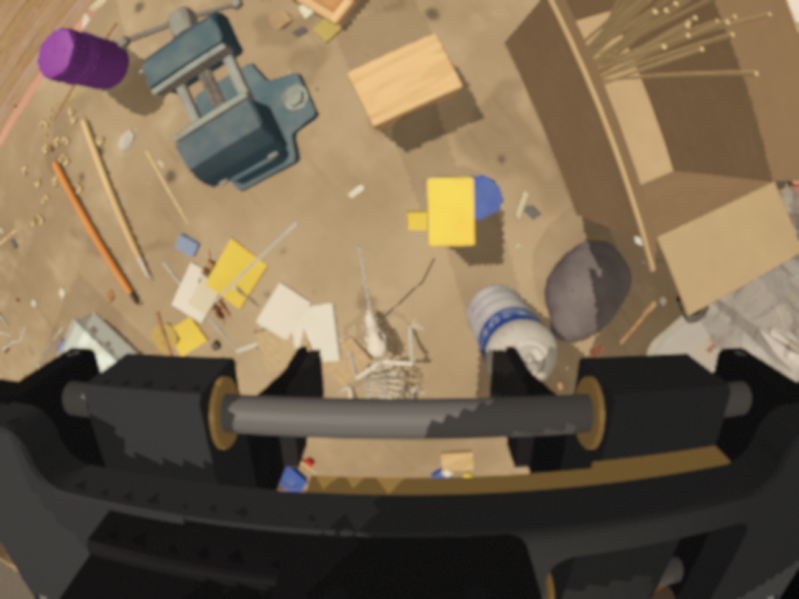

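The blue item is round, about 41 mm high, touching the far part of the carton's right side (485,198); the can is at (510,330) and the grey ball at (588,290). Searching for a tilted grasp that clears all of them.

```bash
python3 - <<'E'
from clr import *
import itertools
p,P=cloud('wrist'); q=P.reshape(-1,3); c=np.array([.598,-.3797]); a=np.radians(22.6); ex=np.array([np.cos(a),np.sin(a)]); ey=np.array([-ex[1],ex[0]])
hsv=cv2.cvtColor(p,cv2.COLOR_RGB2HSV).reshape(-1,3).astype(int)
b=(np.hypot(*(q[:,:2]-c).T)<.06)&(hsv[:,0]>100)&(hsv[:,0]<135)&(hsv[:,1]>100)&(q[:,2]>.005)
B=q[b]; L=np.c_[(B[:,:2]-c)@ex,(B[:,:2]-c)@ey,B[:,2]]; t=L[L[:,2]>.036]; print('blue local pct',np.percentile(L,[1,50,99],axis=0).round(4).tolist(),'top',t.min(0).round(4),t.max(0).round(4),len(t))
A=np.vstack([Q,q[np.isfinite(q[:,0])&(q[:,2]<.25)]])
l=np.c_[(A[:,:2]-c)@ex,(A[:,:2]-c)@ey,A[:,2]]
l=l[(abs(l[:,0])<.16)&(abs(l[:,1])<.2)&(l[:,2]>.003)]
l=l[~((abs(l[:,0])<.0185)&(abs(l[:,1])<.027))]
th=np.linspace(0,6.28,60)
def cyl(x,y,r,h): return np.array([[x+r*np.cos(t),y+r*np.sin(t),z] for t in th for z in np.linspace(.01,h,15)])
cc=np.array([.679,-.450])-c; can=cyl(cc@ex,cc@ey,.0265,.10)
l=np.vstack([l,can])[:]; l=l[~((l[:,2]>.19)&(l[:,1]<-.03))]
res=[]
for s,z,td,yo in itertools.product((-.014,-.011,-.008,-.004,0),(.040,.044,.048,.052,.056),(0,10,15,20,25,30,40,50),(0,)):
    t=np.radians(td); up=np.array([0,-np.sin(t),np.cos(t)]); x=np.array([0,np.cos(t),np.sin(t)])
    d=l-np.array([0,s,z]); X,Y,U=d@x,d[:,0],d@up
    def dist(x0,x1,y0,y1,u0,u1): 
        n=np.sqrt(np.maximum(np.maximum(x0-X,X-x1),0)**2+np.maximum(np.maximum(y0-Y,Y-y1),0)**2+np.maximum(np.maximum(u0-U,U-u1),0)**2); i=n.argmin(); return n[i],l[i].round(3)
    bd=dist(-.0375,.0375,-.095,.095,.051,.2); f1=dist(-.0095,.0095,.016,.04,-.019,.05); f2=dist(-.0095,.0095,-.04,-.016,-.019,.05)
    res.append((min(bd[0],f1[0],f2[0]),s,z,td,bd[0].round(4),bd[1].tolist(),f1[0].round(4),f1[1].tolist(),f2[0].round(4)))
res.sort(key=lambda r:-r[0])
for r in res[:8]: print(r)
E
```

```text
blue local pct [[0.0232, -0.0062, 0.0376], [0.0295, 0.0078, 0.0395], [0.039, 0.0217, 0.0417]] top [-0.0485 -0.0174  0.0372] [0.0402 0.0217 0.3276] 226
(np.float64(0.0), -0.014, 0.04, 0, np.float64(0.0), [0.075, 0.023, 0.182], np.float64(0.0), [0.026, -0.008, 0.039], np.float64(0.0))
(np.float64(0.0), -0.014, 0.04, 10, np.float64(0.0), [0.085, -0.006, 0.181], np.float64(0.0), [0.026, -0.008, 0.039], np.float64(0.0))
(np.float64(0.0), -0.014, 0.04, 15, np.float64(0.0), [0.093, -0.013, 0.178], np.float64(0.0), [0.026, -0.008, 0.039], np.float64(0.0))
(np.float64(0.0), -0.014, 0.04, 20, np.float64(0.0), [0.057, -0.073, 0.101], np.float64(0.0), [0.035, -0.004, 0.038], np.float64(0.0))
(np.float64(0.0), -0.014, 0.04, 25, np.float64(0.0), [0.042, -0.081, 0.104], np.float64(0.0), [0.035, -0.004, 0.038], np.float64(0.0))
(np.float64(0.0), -0.014, 0.04, 30, np.float64(0.0), [0.044, -0.095, 0.115], np.float64(0.0), [0.033, -0.002, 0.038], np.float64(0.0002))
(np.float64(0.0), -0.014, 0.04, 40, np.float64(0.0), [0.044, -0.095, 0.115], np.float64(0.0), [0.033, -0.002, 0.038], np.float64(0.0021))
(np.float64(0.0), -0.014, 0.04, 50, np.float64(0.0), [0.044, -0.095, 0.115], np.float64(0.0), [0.035, 0.001, 0.04], np.float64(0.0014))
```

No grasp is clear with the tool centred. Closing with the tool offset to −x would drag the carton clear of the blue item and grip it in the same move. Searching those poses and checking the yellow bit's height.

```bash
cat > s2.py <<'E'
from clr import *
import itertools
p,P=cloud('wrist'); q=P.reshape(-1,3); c=np.array([.598,-.3797]); a=np.radians(22.6); ex=np.array([np.cos(a),np.sin(a)]); ey=np.array([-ex[1],ex[0]])
l=np.c_[(q[:,:2]-c)@ex,(q[:,:2]-c)@ey,q[:,2]]
k=(l[:,0]>-.045)&(l[:,0]<-.019)&(abs(l[:,1]+.009)<.015); L=l[k]; m=L[L[:,2]>.006]; print('yellow bit',len(m),m.min(0).round(3) if len(m) else '',m.max(0).round(3) if len(m) else '')
# obstacles: new wrist view + box points of earlier views
A=np.vstack([Q,q[np.isfinite(q[:,0])]]); l=np.c_[(A[:,:2]-c)@ex,(A[:,:2]-c)@ey,A[:,2]]
l=l[(abs(l[:,0])<.2)&(abs(l[:,1])<.2)&(l[:,2]>.006)&(l[:,2]<.2)]
l=l[~((abs(l[:,0])<.021)&(abs(l[:,1])<.03))]
l=l[~((l[:,2]>.12)&((l[:,1]<-.05)|(l[:,0]<-.04)))]
l=l[~((abs(l[:,0]+.028)<.02)&(abs(l[:,1])<.03)&(l[:,2]>.03))]
th=np.linspace(0,6.28,60)
def cyl(x,y,r,h): return np.array([[x+r*np.cos(t),y+r*np.sin(t),z] for t in th for z in np.linspace(.01,h,15)])
cc=np.array([.679,-.450])-c; l=np.vstack([l,cyl(cc@ex,cc@ey,.0265,.10),cyl(.0285,.008,.0125,.041)])
def ev(xo,s,z,td,yd,op=.087):
    t=np.radians(td); w=np.radians(yd); C,S=np.cos(w),np.sin(w)
    Yd=np.array([C,S,0]); b=np.array([-S,C,0]); up=-np.sin(t)*b+np.array([0,0,np.cos(t)]); x=np.cos(t)*b+np.array([0,0,np.sin(t)])
    d=l-np.array([xo,s,z]); X,Y,U=d@x,d@Yd,d@up
    def dist(x0,x1,y0,y1,u0,u1):
        n=np.sqrt(np.maximum(np.maximum(x0-X,X-x1),0)**2+np.maximum(np.maximum(y0-Y,Y-y1),0)**2+np.maximum(np.maximum(u0-U,U-u1),0)**2); i=n.argmin(); return round(n[i]*1000,1),l[i].round(3).tolist()
    return dist(-.0375,.0375,-.095,.095,.051,.2),dist(-.0095,.0095,op/2,op/2+.015,-.019,.05),dist(-.0095,.0095,-op/2-.015,-op/2,-.019,.05)
E
python3 - <<'E'
from s2 import *
res=[]
for xo,s,z,td,yd in itertools.product((-.025,),(-.018,-.015,-.012),(.03,.036,.042),(0,8,15,22),(0,-8,-16,-24)):
    # shift xo so that +finger inner edge clears carton corner
    r=ev(xo,s+0.0435*-np.sin(np.radians(yd)),z,td,yd); res.append((min(e[0] for e in r),s,z,td,yd,r))
res.sort(key=lambda r:-r[0])
for r in res[:8]: print(r)
E
```

```text
yellow bit 11042 [-0.045 -0.021  0.006] [-0.019 -0.006  0.349]
(np.float64(0.6), -0.018, 0.036, 0, -16, ((np.float64(0.6), [0.048, -0.066, 0.086]), (np.float64(0.6), [0.022, -0.009, 0.039]), (np.float64(8.6), [-0.071, 0.013, 0.008])))
(np.float64(0.6), -0.018, 0.042, 0, -16, ((np.float64(2.5), [0.055, -0.071, 0.094]), (np.float64(0.6), [0.022, -0.009, 0.039]), (np.float64(14.6), [-0.071, 0.013, 0.008])))
(np.float64(0.0), -0.018, 0.03, 0, 0, ((np.float64(2.4), [0.072, 0.019, 0.18]), (np.float64(0.0), [0.022, -0.009, 0.039]), (np.float64(0.0), [-0.082, -0.024, 0.069])))
(np.float64(0.0), -0.018, 0.03, 0, -8, ((np.float64(4.0), [0.078, 0.013, 0.181]), (np.float64(0.0), [0.022, -0.009, 0.039]), (np.float64(4.6), [-0.074, 0.007, 0.007])))
(np.float64(0.0), -0.018, 0.03, 0, -16, ((np.float64(0.0), [0.048, -0.066, 0.086]), (np.float64(0.6), [0.022, -0.009, 0.039]), (np.float64(2.6), [-0.071, 0.013, 0.008])))
(np.float64(0.0), -0.018, 0.03, 0, -24, ((np.float64(0.0), [0.044, -0.071, 0.101]), (np.float64(1.8), [0.022, -0.009, 0.039]), (np.float64(2.6), [-0.071, 0.013, 0.008])))
(np.float64(0.0), -0.018, 0.03, 8, 0, ((np.float64(1.8), [0.048, -0.066, 0.086]), (np.float64(0.0), [0.024, -0.008, 0.018]), (np.float64(0.0), [-0.082, -0.024, 0.069])))
(np.float64(0.0), -0.018, 0.03, 8, -8, ((np.float64(0.0), [0.051, -0.07, 0.096]), (np.float64(0.0), [0.024, -0.008, 0.018]), (np.float64(4.5), [-0.075, 0.008, 0.008])))
```

The off-centre drag is too tight beside the blue item. A grip across the firm 44 mm of the body (both ends free), leaning away from the cardboard box, looks better. Evaluating it against a clean cloud.

```bash
python3 - <<'E'
import s2
from s2 import *
q2=q[np.isfinite(q[:,0])]; Qb=Q[(Q[:,2]>.09)&near(Q,.66,-.28,.12)]
A=np.vstack([q2,Qb]); l=np.c_[(A[:,:2]-c)@ex,(A[:,:2]-c)@ey,A[:,2]]
l=l[(abs(l[:,0])<.2)&(abs(l[:,1])<.25)&(l[:,2]>.006)&(l[:,2]<.2)]
k=(l[:,0]>-.045)&(l[:,0]<-.019)&(abs(l[:,1]+.009)<.015); print('yellow bit zmax',l[k][:,2].max().round(3) if k.any() else None)
k=(abs(l[:,0])<.03)&(l[:,1]<-.026)&(l[:,1]>-.06); w=l[k]; print('near -y',len(w)); print(w[np.argsort(w[:,1])][-400::60].round(3).tolist())
l=l[~((abs(l[:,0])<.018)&(abs(l[:,1])<.0255))]
s2.l=np.vstack([l,cyl(cc@ex,cc@ey,.0265,.10)])
res=[]
for xo,y0,z,td,op in itertools.product((-.008,-.005,-.002),(0,.003),(.038,.043,.046),(0,10,15,20,25,30),(.056,.062)):
    r=ev(xo,y0,z,td,-90,op); res.append((min(e[0] for e in r),xo,y0,z,td,op,r))
res.sort(key=lambda r:-r[0])
for r in res[:6]: print(r)
E
```

```text
yellow bit 11042 [-0.045 -0.021  0.006] [-0.019 -0.006  0.349]
yellow bit zmax 0.018
near -y 0
[]
(np.float64(16.1), -0.008, 0.003, 0.046, 30, 0.062, ((np.float64(23.5), [-0.062, 0.101, 0.048]), (np.float64(16.1), [-0.019, -0.02, 0.017]), (np.float64(16.4), [0.021, 0.023, 0.038])))
(np.float64(15.8), -0.008, 0, 0.046, 25, 0.062, ((np.float64(18.7), [0.021, -0.095, 0.1]), (np.float64(16.6), [-0.019, -0.02, 0.017]), (np.float64(15.8), [0.021, 0.023, 0.038])))
(np.float64(15.6), -0.008, 0, 0.043, 30, 0.062, ((np.float64(20.8), [-0.064, 0.094, 0.048]), (np.float64(16.6), [-0.019, -0.02, 0.017]), (np.float64(15.6), [0.021, 0.023, 0.038])))
(np.float64(15.6), -0.005, 0.003, 0.046, 25, 0.062, ((np.float64(16.3), [0.021, -0.095, 0.1]), (np.float64(17.0), [-0.019, -0.02, 0.017]), (np.float64(15.6), [0.021, 0.023, 0.038])))
(np.float64(15.5), -0.005, 0, 0.038, 30, 0.062, ((np.float64(15.6), [-0.061, 0.093, 0.048]), (np.float64(16.7), [-0.019, -0.02, 0.017]), (np.float64(15.5), [0.021, 0.023, 0.038])))
(np.float64(15.4), -0.008, 0, 0.043, 25, 0.062, ((np.float64(17.6), [0.021, -0.095, 0.1]), (np.float64(15.4), [-0.019, -0.02, 0.017]), (np.float64(16.9), [0.021, 0.023, 0.038])))
```

The across-y grip at 25° lean keeps more than 15 mm from everything. Turning and approaching.

```bash
python3 -m handwheel '{"hand":[0.72,0.72,0.72,0.72,0.72,0.72,0.72,0.72,0.72,0.72,0.72,0.72],"translation":[[0,0,0],[0,5,0],[0,10,0],[0,15,0],[0,20,0],[1,25,0],[2,30,0],[3,35,0],[4,40,0],[5,44,0],[7,48,0],[7,48,0]],"turn":[[0,0,-0.12],[0,0,-0.24],[0,0,-0.36],[0,0,-0.48],[0,0,-0.6],[0,0,-0.72],[0,0,-0.84],[0,0,-0.96],[0,0,-1.08],[0,0,-1.2],[0,0,-1.32],[0,0,-1.44]]}'
python3 -m handwheel '{"hand":[0.72,0.72,0.72],"translation":[[0,0,0],[0,0,0],[0,0,0]],"turn":[[0,0,-0.08],[0,0,-0.116],[0,0,-0.116]]}'
python3 -m handwheel '{"hand":[0.72,0.72,0.72,0.72,0.72,0.72,0.72],"translation":[[0,0,-10],[0,0,-25],[0,0,-45],[0,0,-70],[0,0,-95],[0,0,-110],[0,0,-110]],"turn":[[0.042,-0.1,0],[0.084,-0.2,0],[0.126,-0.3,0],[0.167,-0.402,0],[0.167,-0.402,0],[0.167,-0.402,0],[0.167,-0.402,0]]}'
python3 - <<'E'
from m import *
p,d=grab('wrist'); o=robot.get_obs(); print(o['position'].round(4),o['q'].round(2))
p,P=cloud('wrist'); z=P[...,2]
rect(P,near(P,.597,-.379,.05)&(z>.064)&(z<.085),'carton')
save('wrist6.png',p,1.56)
E
```

```text
time: 14.88
position: [0.5924, -0.3781, 0.2458]
tool_rot: [0.968, 0.251, -0.008, 0.001]
ft_force: [-0.5, -0.4, -0.1]
grip_width: 0.0627
grip_force: 0.0
time: 15.13
position: [0.5921, -0.3791, 0.2459]
tool_rot: [0.981, 0.196, -0.009, 0.001]
ft_force: [-0.8, -0.7, -1.1]
grip_width: 0.0625
grip_force: 0.0
time: 15.72
position: [0.5902, -0.3781, 0.1323]
tool_rot: [0.96, 0.191, 0.201, -0.044]
ft_force: [-0.6, -0.2, 0.0]
grip_width: 0.0626
grip_force: 0.0
[ 0.5918 -0.3789  0.1348] [-0.89  0.71  1.48  0.52  0.9  -0.04]
carton rect c [ 600.5 -378.9] wh [27.8 46.6] ang(wh[0] dir, deg) 22.6 circ [ 600.1 -379. ] 26.8 z 0.0722 2313
```

View pics/wrist6.png

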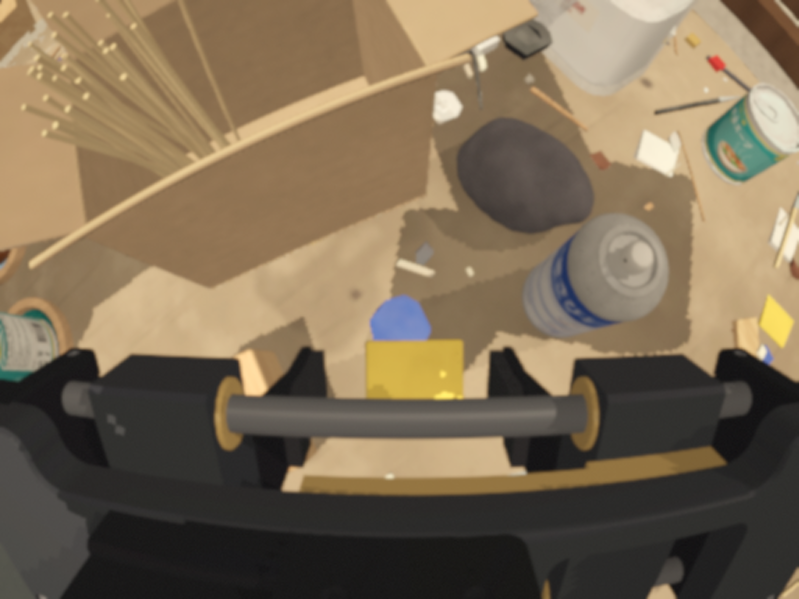

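Carton lid lies centred between the fingers (415,370), and the can and blue item are clear of them. Descending and gripping gently.

```bash
python3 -m handwheel '{"hand":[0.72,0.72,0.72,0.72,0.72,0.72,0,0,0,0,0,0],"translation":[[0,-2,-25],[0,-2,-50],[0,-2,-72],[0,-2,-87],[0,-2,-93],[0,-2,-93],[0,-2,-93],[0,-2,-93],[0,-2,-93],[0,-2,-93],[0,-2,-93],[0,-2,-93]],"turn":[[0,0,0],[0,0,0],[0,0,0],[0,0,0],[0,0,0],[0,0,0],[0,0,0],[0,0,0],[0,0,0],[0,0,0],[0,0,0],[0,0,0]]}' 15
```

```text
time: 16.77
position: [0.5929, -0.3827, 0.045]
tool_rot: [0.959, 0.192, 0.204, -0.04]
ft_force: [-0.3, 0.4, 6.6]
grip_width: 0.0448
grip_force: 15.0
```

```bash
python3 -m handwheel '{"hand":[0,0,0,0,0,0,0,0,0,0,0,0],"translation":[[0,0,8],[-2,0,22],[-5,0,42],[-8,-1,66],[-14,0,90],[-24,6,112],[-38,16,125],[-55,32,130],[-72,54,130],[-86,78,130],[-96,104,130],[-103,132,130]],"turn":[[0,0,0],[0,0,0],[0,0,0],[0,0,0],[0,0,0],[0,0,0],[0,0,0],[0,0,0],[0,0,0],[0,0,0],[0,0,0],[0,0,0]]}'
python3 -m handwheel '{"hand":[0,0,0,0,0,0,0,0,0,0,0,0],"translation":[[-2,30,0],[-2,60,0],[0,90,0],[5,120,0],[13,150,0],[22,180,0],[33,210,0],[45,240,0],[58,268,0],[72,294,0],[84,315,0],[92,330,0]],"turn":[[0,0,-0.05],[0,0,-0.13],[0,0,-0.22],[0,0,-0.31],[0,0,-0.4],[0,0,-0.49],[0,0,-0.58],[0,0,-0.67],[0,0,-0.76],[0,0,-0.85],[0,0,-0.94],[0,0,-1.024]]}'
python3 -m handwheel '{"hand":[0,0,0,0,0],"translation":[[6,12,0],[12,22,0],[14,25,0],[14,25,0],[14,25,0]],"turn":[[0,0,0],[0,0,0],[0,0,0],[0,0,0],[0,0,0]]}'
python3 - <<'E'
from m import *
p,d=grab('wrist'); o=robot.get_obs(); print(o['position'].round(4),o['tool_rot'].round(3))
p,P=cloud('wrist'); z=P[...,2]
rect(P,near(P,.60,.10,.05)&(z>.18)&(z<.215),'carton')
rect(P,near(P,.6014,.1018,.07)&(z>.009)&(z<.02),'yelrim')
save('wrist7.png',p,1.56)
E
```

```text
time: 17.77
position: [0.4881, -0.2496, 0.1745]
tool_rot: [0.959, 0.191, 0.204, -0.04]
ft_force: [0.3, -0.1, -1.1]
grip_width: 0.0448
grip_force: 15.0
time: 18.77
position: [0.5344, -0.0116, 0.171]
tool_rot: [0.97, -0.144, 0.191, 0.028]
ft_force: [0.5, -0.2, -0.4]
grip_width: 0.0452
grip_force: 15.0
time: 19.18
position: [0.5481, 0.0128, 0.1704]
tool_rot: [0.971, -0.143, 0.191, 0.028]
ft_force: [0.7, -0.6, -0.0]
grip_width: 0.0447
grip_force: 15.0
[0.548  0.0125 0.1703] [ 0.971 -0.143  0.191  0.028]Traceback (most recent call last):
  File "<stdin>", line 4, in <module>
  File "m.py", line 4, in rect
    k=1+np.argmax(s[1:,4]); q=P[l==k]; (c,wh,a)=cv2.minAreaRect((q[:,:2]*1000).astype(np.float32)); cc,r=cv2.minEnclosingCircle((q[:,:2]*1000).astype(np.float32))
        ~~~~~~~~~^^^^^^^^^
    return _wrapfunc(a, 'argmax', axis=axis, out=out, **kwds)
    return bound(*args, **kwds)
ValueError: attempt to get argmax of an empty sequence
```

```bash
python3 -m handwheel '{"hand":[0,0,0,0,0,0,0,0,0],"translation":[[6,12,0],[16,30,0],[26,50,0],[35,68,0],[42,82,0],[47,90,0],[48,93,0],[48,93,0],[48,93,0]],"turn":[[0,0,0],[0,0,0],[0,0,0],[0,0,0],[0,0,0],[0,0,0],[0,0,0],[0,0,0],[0,0,0]]}'
python3 - <<'E'
from m import *
p,d=grab('wrist'); grab('side'); o=robot.get_obs(); print(o['position'].round(4),o['tool_rot'].round(3))
save('wrist7.png',p,1.56)
p,P=cloud('wrist'); z=P[...,2]
for n,m in [('carton',near(P,.60,.10,.06)&(z>.17)&(z<.22)),('carton top',near(P,.60,.10,.06)&(z>.193)&(z<.203)),('yelrim',near(P,.6014,.1018,.07)&(z>.009)&(z<.02))]:
    if m.any(): rect(P,m,n)
E
```

```text
time: 19.98
position: [0.5957, 0.1052, 0.1698]
tool_rot: [0.971, -0.143, 0.19, 0.028]
ft_force: [0.5, -0.3, -0.1]
grip_width: 0.0449
grip_force: 15.0
[0.5958 0.105  0.1699] [ 0.971 -0.144  0.19   0.028]
carton rect c [607.6 100. ] wh [70.3 21. ] ang(wh[0] dir, deg) 73.2 circ [598.1 102.9] 35.1 z 0.1966 5211
carton top rect c [608. 100.] wh [47.6 20.4] ang(wh[0] dir, deg) 73.0 circ [607.  100.3] 25.5 z 0.1967 4573
yelrim rect c [636.7  98.2] wh [53.1 15.5] ang(wh[0] dir, deg) 73.3 circ [629.5 100.4] 26.5 z 0.0118 335
```

View pics/wrist7.png

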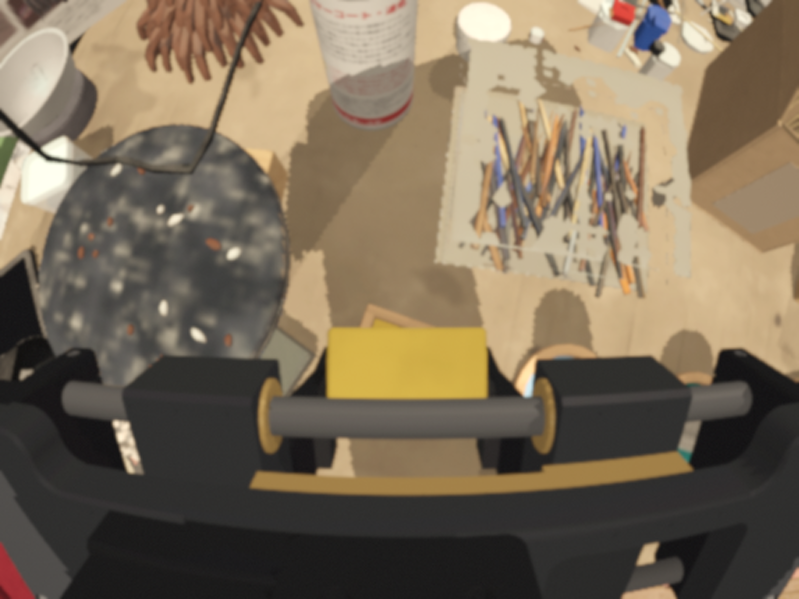

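The carton hangs above the yellow tray, still 19° short of the tray's direction (some turn rows were cut by the speed limit). Checking clearance to the dark plate on the left at the final pose.

```bash
python3 - <<'E'
import clr
from clr import *
q=clr.Q; clr.Q=q[(q[:,2]<.1)&(q[:,2]>.013)]
print(len(clr.Q),clear((.5965,.1055),.049,-36,25,.062,excl=(.6014,.1018,.05)))
clr.Q=clr.Q[near(clr.Q,.66,.2,.06)]; print(np.percentile(clr.Q[:,2],[50,100]))
E
```

```text
57780 ('body', (8, [0.612, 0.22, 0.075]), 'cam', (99, [0.557, 0.02, 0.087]), 'fing', (20, [0.628, 0.163, 0.022]))
[0.07447633 0.07853491]
```

```bash
python3 -m handwheel '{"hand":[0,0,0,0,0,0],"translation":[[0,0,0],[0,0,0],[1,0,0],[1,0,0],[1,0,0],[1,0,0]],"turn":[[0,0,-0.09],[0,0,-0.18],[0,0,-0.27],[0,0,-0.335],[0,0,-0.335],[0,0,-0.335]]}'
python3 -m handwheel '{"hand":[0,0,0,0,0,0,0,0,0],"translation":[[0,0,-20],[0,0,-42],[0,0,-64],[0,0,-84],[0,0,-98],[0,0,-106],[0,0,-110],[0,0,-110],[0,0,-110]],"turn":[[0,0,0],[0,0,0],[0,0,0],[0,0,0],[0,0,0],[0,0,0],[0,0,0],[0,0,0],[0,0,0]]}'
python3 - <<'E'
from m import *
p,d=grab('wrist'); o=robot.get_obs(); print(o['position'].round(4))
p,P=cloud('wrist'); z=P[...,2]; grab('side')
m=near(P,.60,.10,.06)&(z>.078)&(z<.09); rect(P,m,'carton top')
m=near(P,.6014,.1018,.07)&(z>.009)&(z<.015)
if m.any(): rect(P,m,'rim')
E
```

```text
time: 20.58
position: [0.5972, 0.1056, 0.1699]
tool_rot: [0.934, -0.302, 0.183, 0.059]
ft_force: [-0.8, -0.1, -0.5]
grip_width: 0.0447
grip_force: 15.0
time: 21.33
position: [0.6022, 0.1039, 0.0651]
tool_rot: [0.935, -0.301, 0.179, 0.056]
ft_force: [0.7, -0.7, 0.3]
grip_width: 0.0449
grip_force: 15.0
[0.6022 0.104  0.0654]
carton top rect c [623.4 123.5] wh [10.6  5. ] ang(wh[0] dir, deg) 50.4 circ [621.7 125. ] 5.3 z 0.0845 207
rim rect c [621.2  88.2] wh [80.5 17.6] ang(wh[0] dir, deg) 52.6 circ [619.6  89.2] 40.7 z 0.0119 884
```

```bash
python3 - <<'E'
from m import *
o=robot.get_obs(); print(o['q'].round(3),o['joint_torque'].round(1),o['ft_force'].round(1),o['moment'].round(2))
p,P=cloud('wrist'); z=P[...,2]
m=near(P,.605,.10,.06)&(z>.085)&(z<.1); rect(P,m,'carton top')
E
```

```text
[ 0.103  0.724  1.782 -0.635  0.422  2.853] [ -0.1 -43.4  -8.9  -0.5  -0.4   0. ] [0.2 0.7 0.1] [ 0.22  0.23 -0.07]
carton top rect c [612.6  95.1] wh [69.6 21. ] ang(wh[0] dir, deg) 54.3 circ [604.6 100.9] 34.8 z 0.0919 4750
```

Joint 6 has reached its range limit. I'll turn back 5°, set the carton down, and square it up afterwards with a vertical grip.

```bash
python3 -m handwheel '{"hand":[0,0,0,0],"translation":[[-2,1,5],[-5,1,5],[-5,1,5],[-5,1,5]],"turn":[[0,0,0.06],[0,0,0.1],[0,0,0.1],[0,0,0.1]]}'
python3 - <<'E'
from m import *
p,d=grab('wrist'); o=robot.get_obs(); print(o['position'].round(4),o['q'].round(3))
p,P=cloud('wrist'); z=P[...,2]
zt=o['position'][2]+.027
m=near(P,.60,.10,.06)&(abs(z-zt)<.006); rect(P,m,'carton top')
q=P[m]; A=np.c_[q[:,:2]-q[:,:2].mean(0),np.ones(len(q))]; print('slope',np.linalg.lstsq(A,q[:,2],rcond=None)[0])
E
```

```text
time: 21.77
position: [0.5966, 0.1051, 0.0701]
tool_rot: [0.949, -0.255, 0.181, 0.048]
ft_force: [-0.1, -0.2, -0.1]
grip_width: 0.0448
grip_force: 15.0
[0.5969 0.1051 0.07  ] [ 0.091  0.707  1.812 -0.617  0.373  2.736]
carton top rect c [607.3  96.8] wh [50.9 20.9] ang(wh[0] dir, deg) 59.9 circ [605.3  98. ] 26.7 z 0.0969 4573
slope [-0.00792143  0.00570478  0.09684169]
```

```bash
python3 -m handwheel '{"hand":[0,0,0,0,0,0],"translation":[[0,0,-8],[0,0,-14],[0,0,-18],[0,0,-20],[0,0,-21],[0,0,-21]],"turn":[[0,0,0],[0,0,0],[0,0,0],[0,0,0],[0,0,0],[0,0,0]]}'
python3 -m handwheel '{"hand":[0.6,0.6,0.7,0.7],"translation":[[0,0,0],[0,0,0],[0,0,0],[0,0,0]],"turn":[[0,0,0],[0,0,0],[0,0,0],[0,0,0]]}'
python3 -c "
from rig import robot
o=robot.get_obs();print(o['q'].round(3))"
```

```text
time: 22.32
position: [0.5963, 0.1052, 0.0496]
tool_rot: [0.949, -0.254, 0.181, 0.048]
ft_force: [-3.7, 1.1, 10.1]
grip_width: 0.0449
grip_force: 15.0
time: 22.65
position: [0.5965, 0.105, 0.048]
tool_rot: [0.949, -0.254, 0.18, 0.048]
ft_force: [-0.4, -0.9, -0.3]
grip_width: 0.0577
grip_force: 0.0
[ 0.09   0.748  1.818 -0.69   0.337  2.813]
```

```bash
python3 -m handwheel '{"hand":[0.7,0.7,0.7,0.7,0.7,0.7,0.7,0.7,0.7,0.7,0.7,0.7],"translation":[[0,0,10],[0,0,30],[0,0,55],[0,0,80],[0,0,100],[0,0,110],[2,0,115],[4,-2,115],[5,-3,115],[5,-3,115],[5,-3,115],[5,-3,115]],"turn":[[0,0,0],[0,0,0],[0,0,0],[0,0,0],[0.05,0.09,0],[0.1,0.18,0],[0.15,0.27,0],[0.218,0.378,0],[0.218,0.378,0],[0.218,0.378,0],[0.218,0.378,0],[0.218,0.378,0]]}'
python3 - <<'E'
from m import *
p,d=grab('wrist'); o=robot.get_obs(); print(o['position'].round(4),o['q'].round(3),o['tool_rot'].round(3))
p,P=cloud('wrist'); z=P[...,2]
m=near(P,.60,.10,.06)&(abs(z-.076)<.006); rect(P,m,'carton top')
m=near(P,.6014,.1018,.07)&(z>.009)&(z<.015); rect(P,m,'rim')
save('wrist8.png',p,1.56)
E
```

```text
time: 23.65
position: [0.5992, 0.1028, 0.1622]
tool_rot: [0.966, -0.258, -0.03, -0.008]
ft_force: [-0.6, -0.3, 0.3]
grip_width: 0.061
grip_force: 0.0
[0.5994 0.1029 0.1624] [-0.027  0.619  1.513  0.033  1.066  2.049] [ 0.966 -0.258 -0.03  -0.008]
carton top rect c [600.3 101.4] wh [47.3 32.5] ang(wh[0] dir, deg) 59.8 circ [600.5 101. ] 27.8 z 0.0762 2254
rim rect c [602.1 101.9] wh [80.8 63.6] ang(wh[0] dir, deg) 53.8 circ [602.1 102. ] 49.9 z 0.0119 1454
```

View pics/wrist8.png

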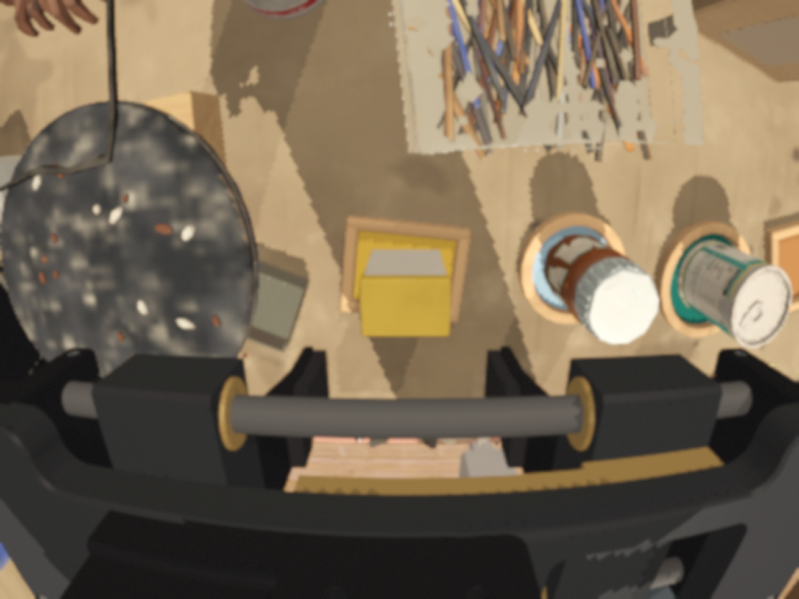

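Carton upright in the yellow tray (405,290), 6° skewed, centred within 2 mm. Squaring it with a vertical grip.

```bash
python3 -m handwheel '{"hand":[0.7,0.7,0.7,0.7,0.7,0.7,0.7,0.7,0.7,0.7],"translation":[[1,-1,0],[1,-1,0],[1,-1,-25],[1,-1,-55],[1,-1,-80],[1,-1,-100],[1,-1,-112],[1,-1,-117],[1,-1,-117],[1,-1,-117]],"turn":[[-0.016,-0.028,-0.053],[-0.031,-0.055,-0.106],[-0.031,-0.055,-0.106],[-0.031,-0.055,-0.106],[-0.031,-0.055,-0.106],[-0.031,-0.055,-0.106],[-0.031,-0.055,-0.106],[-0.031,-0.055,-0.106],[-0.031,-0.055,-0.106],[-0.031,-0.055,-0.106]]}'
python3 -m handwheel '{"hand":[0.4,0.4,0.4,0.4,0.7,0.7,0.7,0.7,0.7,0.7,0.7,0.7],"translation":[[0,0,0],[0,0,0],[0,0,0],[0,0,0],[0,0,0],[0,0,0],[0,0,0],[0,0,15],[0,0,45],[0,0,85],[0,-10,120],[0,-20,140]],"turn":[[0,0,0],[0,0,0],[0,0,0],[0,0,0],[0,0,0],[0,0,0],[0,0,0],[0,0,0],[0,0,0],[0,0,0],[0,0,0],[0,0,0]]}' 10
python3 - <<'E'
from m import *
p,d=grab('wrist'); o=robot.get_obs(); print(o['position'].round(4),o['q'].round(3),o['tool_rot'].round(3))
p,P=cloud('wrist'); z=P[...,2]
m=near(P,.60,.10,.06)&(abs(z-.076)<.006); rect(P,m,'carton top')
E
```

```text
time: 24.53
position: [0.6028, 0.1014, 0.0469]
tool_rot: [0.951, -0.309, 0.002, -0.002]
ft_force: [-0.1, 0.1, 0.6]
grip_width: 0.0612
grip_force: 0.0
time: 25.53
position: [0.604, 0.0813, 0.1902]
tool_rot: [0.951, -0.309, 0.004, -0.003]
ft_force: [1.1, -1.1, -0.2]
grip_width: 0.0608
grip_force: 0.0
[0.6061 0.0791 0.1932] [-5.400e-02  5.600e-01  1.528e+00  2.000e-03  1.038e+00  2.146e+00] [ 0.951 -0.31   0.008 -0.003]
carton top rect c [600.3 101.6] wh [47.3 32.6] ang(wh[0] dir, deg) 59.9 circ [600.6 101.5] 27.6 z 0.0763 1739
```

The fingers hadn't time to close. Repeating with more rows.

```bash
python3 -m handwheel '{"hand":[0.7,0.7,0.7,0.7,0.7,0.7,0.7,0.7,0.7,0.6,0.6,0.6],"translation":[[0,15,-20],[0,20,-50],[0,20,-80],[0,20,-108],[0,20,-128],[0,20,-140],[0,20,-140],[0,20,-140],[0,20,-140],[0,20,-140],[0,20,-140],[0,20,-140]],"turn":[[0,0,0],[0,0,0],[0,0,0],[0,0,0],[0,0,0],[0,0,0],[0,0,0],[0,0,0],[0,0,0],[0,0,0],[0,0,0],[0,0,0]]}'
python3 -m handwheel '{"hand":[0,0,0,0,0,0,0,0],"translation":[[0,0,0],[0,0,0],[0,0,0],[0,0,0],[0,0,0],[0,0,0],[0,0,0],[0,0,0]],"turn":[[0,0,0],[0,0,0],[0,0,0],[0,0,0],[0,0,0],[0,0,0],[0,0,0],[0,0,0]]}' 12
python3 -m handwheel '{"hand":[0.7,0.7,0.7,0.7,0.7,0.7,0.7,0.7,0.7],"translation":[[0,0,0],[0,0,0],[0,0,0],[0,0,0],[0,0,15],[0,0,45],[0,0,85],[0,-10,120],[0,-20,140]],"turn":[[0,0,0],[0,0,0],[0,0,0],[0,0,0],[0,0,0],[0,0,0],[0,0,0],[0,0,0],[0,0,0]]}'
python3 - <<'E'
from m import *
p,d=grab('wrist'); o=robot.get_obs(); print(o['position'].round(4),o['q'].round(3),o['tool_rot'].round(3))
p,P=cloud('wrist'); z=P[...,2]
m=near(P,.60,.10,.06)&(abs(z-.076)<.006); rect(P,m,'carton top')
E
```

```text
time: 26.58
position: [0.6032, 0.101, 0.0475]
tool_rot: [0.951, -0.31, 0.003, -0.002]
ft_force: [0.3, 0.1, -0.3]
grip_width: 0.0535
grip_force: 0.0
time: 27.25
position: [0.6027, 0.1011, 0.0469]
tool_rot: [0.951, -0.31, 0.002, -0.002]
ft_force: [0.2, -0.3, 5.3]
grip_width: 0.0465
grip_force: 11.8
time: 28.0
position: [0.604, 0.0813, 0.1901]
tool_rot: [0.951, -0.309, 0.004, -0.003]
ft_force: [-0.2, 0.5, 0.4]
grip_width: 0.0609
grip_force: 0.0
[0.6062 0.0791 0.1932] [-5.400e-02  5.600e-01  1.528e+00  2.000e-03  1.038e+00  2.146e+00] [ 0.951 -0.31   0.008 -0.003]
carton top rect c [600.2 101.4] wh [47.3 32.6] ang(wh[0] dir, deg) 60.0 circ [600.1 101.1] 27.5 z 0.0762 1744
```

The jaws jammed at the skew rather than squaring it. I'll grip at the carton's own angle and turn it 6° with the wrist.

```bash
python3 -m handwheel '{"hand":[0.7,0.7,0.7,0.7,0.7,0.7,0.7,0.7,0,0,0,0],"translation":[[0,15,-20],[0,20,-50],[0,20,-80],[0,20,-108],[0,20,-128],[0,20,-140],[0,20,-140],[0,20,-140],[0,20,-140],[0,20,-140],[0,20,-140],[0,20,-140]],"turn":[[0,0,0.05],[0,0,0.1],[0,0,0.105],[0,0,0.105],[0,0,0.105],[0,0,0.105],[0,0,0.105],[0,0,0.105],[0,0,0.105],[0,0,0.105],[0,0,0.105],[0,0,0.105]]}' 12
python3 -m handwheel '{"hand":[0,0,0,0,0,0,0,0,0,0,0,0],"translation":[[0,0,0],[0,0,0],[0,0,0],[0,0,0],[0,0,2],[0,0,3],[0,0,3],[0,0,3],[0,0,3],[0,0,2],[0,0,0],[0,0,0]],"turn":[[0,0,0],[0,0,0],[0,0,0],[0,0,0],[0,0,0],[0,0,0],[0,0,-0.05],[0,0,-0.105],[0,0,-0.105],[0,0,-0.105],[0,0,-0.105],[0,0,-0.105]]}'
python3 -m handwheel '{"hand":[0.7,0.7,0.7,0.7,0.7,0.7,0.7,0.7,0.7],"translation":[[0,0,0],[0,0,0],[0,0,0],[0,0,0],[0,0,15],[0,0,45],[0,0,85],[0,-10,120],[0,-20,140]],"turn":[[0,0,0],[0,0,0],[0,0,0],[0,0,0],[0,0,0],[0,0,0],[0,0,0],[0,0,0],[0,0,0]]}'
python3 - <<'E'
from m import *
p,d=grab('wrist'); o=robot.get_obs(); print(o['position'].round(4),o['q'].round(3),o['tool_rot'].round(3))
p,P=cloud('wrist'); z=P[...,2]
m=near(P,.60,.10,.06)&(abs(z-.076)<.006); rect(P,m,'carton top')
E
```

```text
time: 29.05
position: [0.6033, 0.101, 0.0477]
tool_rot: [0.966, -0.259, 0.003, -0.002]
ft_force: [-0.3, 1.0, 2.8]
grip_width: 0.0449
grip_force: 12.0
time: 30.05
position: [0.6025, 0.101, 0.0474]
tool_rot: [0.951, -0.309, 0.002, -0.002]
ft_force: [-0.9, 0.6, 7.6]
grip_width: 0.045
grip_force: 12.0
time: 30.8
position: [0.6041, 0.0813, 0.1901]
tool_rot: [0.951, -0.309, 0.005, -0.003]
ft_force: [0.6, 0.2, 0.2]
grip_width: 0.061
grip_force: 0.0
[0.6062 0.0792 0.1932] [-5.400e-02  5.600e-01  1.528e+00  2.000e-03  1.038e+00  2.145e+00] [ 0.951 -0.309  0.008 -0.003]
carton top rect c [599.8 102.3] wh [46.7 32.5] ang(wh[0] dir, deg) 54.5 circ [599.8 102. ] 27.8 z 0.0763 1736
```

Carton now at 54.5° in the tray (54°). Moving to the block.

```bash
python3 -m handwheel '{"hand":[0.9,0.9,0.9,0.9,0.9,0.9,0.9,0.9,0.9,0.9,0.9,0.9],"translation":[[-5,-10,30],[-15,-30,50],[-25,-55,60],[-35,-80,60],[-45,-110,60],[-55,-140,60],[-65,-165,60],[-72,-190,60],[-78,-215,60],[-80,-240,60],[-80,-265,60],[-80,-290,60]],"turn":[[0,0,0.1],[0,0,0.2],[0,0,0.3],[0,0,0.4],[0,0,0.5],[0,0,0.6],[0,0,0.7],[0,0,0.8],[0,0,0.9],[0,0,1.0],[0,0,1.1],[0,0,1.2]]}'
python3 -m handwheel '{"hand":[0.9,0.9,0.9,0.9,0.9,0.9,0.9,0.9],"translation":[[2,-25,0],[4,-50,-5],[8,-75,-15],[10,-93,-25],[10,-93,-30],[10,-93,-30],[10,-93,-30],[10,-93,-30]],"turn":[[0,0,0.06],[0,0,0.12],[0,0,0.18],[0,0,0.25],[0,0,0.25],[0,0,0.25],[0,0,0.25],[0,0,0.25]]}'
python3 - <<'E'
from m import *
p,d=grab('wrist'); o=robot.get_obs(); print(o['position'].round(4),o['q'].round(3),o['tool_rot'].round(3))
p,P=cloud('wrist'); z=P[...,2]
rect(P,near(P,.533,-.302,.07)&(z>.04)&(z<.052),'block')
rect(P,near(P,.4377,-.2115,.066)&(z>.0095)&(z<.0135),'woodrim')
save('wrist9.png',p,1.56)
E
```

```text
time: 31.85
position: [0.5218, -0.21, 0.2458]
tool_rot: [0.959, 0.284, 0.0, -0.003]
ft_force: [0.2, -0.3, 0.1]
grip_width: 0.0782
grip_force: 0.0
time: 32.52
position: [0.5323, -0.3007, 0.2164]
tool_rot: [0.917, 0.399, -0.0, -0.003]
ft_force: [-0.5, 0.4, 0.3]
grip_width: 0.0784
grip_force: 0.0
[ 0.5326 -0.3008  0.2168] [-0.698  0.539  1.49   0.003  1.118  0.05 ] [ 0.917  0.399  0.    -0.003]
block rect c [ 533.7 -302.1] wh [70.9 46.1] ang(wh[0] dir, deg) 46.9 circ [ 533.5 -301.9] 41.4 z 0.0459 2688
woodrim rect c [ 437.8 -211.9] wh [105.8  79. ] ang(wh[0] dir, deg) 74.8 circ [ 438.4 -211.8] 63.7 z 0.0119 1515
```

View pics/wrist9.png

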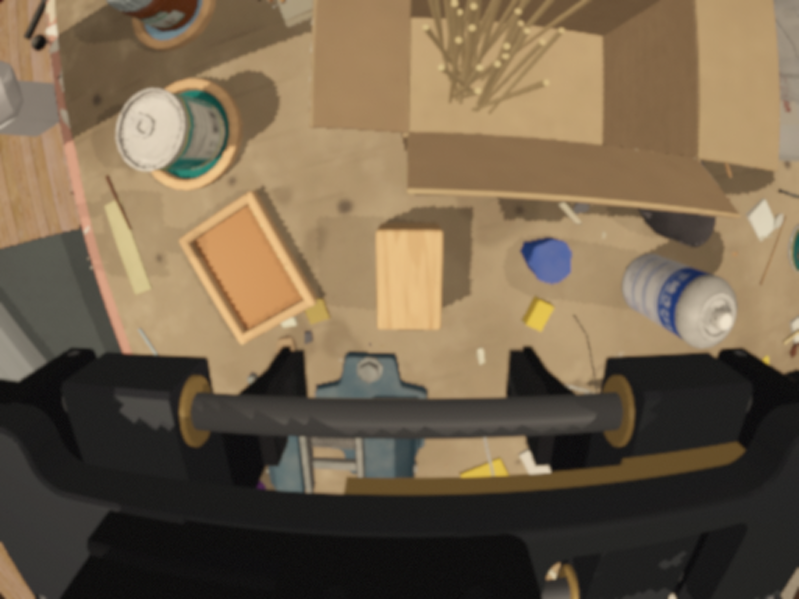

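Block aligned between the fingers (410,280), wood tray at (248,268). Leaning 12° away from the flap, descending and gripping.

```bash
python3 -m handwheel '{"hand":[0.9,0.9,0.9,0.9,0.9,0.9,0.9,0.9,0.9,0.9,0.9,0.9],"translation":[[1,-1,0],[1,-1,-10],[1,-1,-35],[1,-1,-65],[1,-1,-95],[1,-1,-122],[1,-1,-147],[1,-1,-166],[1,-1,-178],[1,-1,-184],[1,-1,-184],[1,-1,-184]],"turn":[[0.077,-0.072,0],[0.154,-0.143,0],[0.154,-0.143,0],[0.154,-0.143,0],[0.154,-0.143,0],[0.154,-0.143,0],[0.154,-0.143,0],[0.154,-0.143,0],[0.154,-0.143,0],[0.154,-0.143,0],[0.154,-0.143,0],[0.154,-0.143,0]]}'
python3 -m handwheel '{"hand":[0,0,0,0,0,0,0,0,0],"translation":[[0,0,0],[0,0,0],[0,0,0],[0,0,0],[0,0,0],[0,0,0],[0,0,0],[0,0,0],[0,0,0]],"turn":[[0,0,0],[0,0,0],[0,0,0],[0,0,0],[0,0,0],[0,0,0],[0,0,0],[0,0,0],[0,0,0]]}' 25
```

```text
time: 33.57
position: [0.5341, -0.3031, 0.0332]
tool_rot: [0.912, 0.397, 0.096, -0.044]
ft_force: [0.2, 0.2, 1.1]
grip_width: 0.0783
grip_force: 0.0
time: 34.32
position: [0.5333, -0.3029, 0.0326]
tool_rot: [0.912, 0.397, 0.096, -0.045]
ft_force: [-1.6, 0.7, 3.4]
grip_width: 0.0457
grip_force: 25.0
```

```bash
python3 -m handwheel '{"hand":[0,0,0,0,0,0,0,0,0,0,0,0],"translation":[[0,0,10],[-2,2,30],[-6,6,55],[-14,13,75],[-26,24,85],[-39,37,85],[-52,49,85],[-65,61,85],[-77,72,85],[-86,81,85],[-93,88,85],[-96,91,85]],"turn":[[0,0,0],[0,0,0],[0,0,0.03],[0,0,0.08],[0,0,0.14],[0,0,0.2],[0,0,0.26],[0,0,0.32],[0,0,0.38],[0,0,0.43],[0,0,0.47],[0,0,0.485]]}'
python3 -m handwheel '{"hand":[0,0,0],"translation":[[0,0,0],[0,0,0],[0,0,0]],"turn":[[0,0,0],[0,0,0],[0,0,0]]}'
python3 - <<'E'
from m import *
p,d=grab('wrist'); o=robot.get_obs(); print(o['position'].round(4),o['q'].round(3),o['tool_rot'].round(3))
p,P=cloud('wrist'); z=P[...,2]; zt=o['position'][2]+.0132
rect(P,near(P,.4377,-.2115,.06)&(abs(z-zt)<.006),'block')
E
```

```text
time: 35.32
position: [0.4365, -0.2108, 0.1176]
tool_rot: [0.789, 0.605, 0.082, -0.067]
ft_force: [0.6, -0.3, -0.4]
grip_width: 0.0457
grip_force: 25.0
time: 35.57
position: [0.4382, -0.2128, 0.1175]
tool_rot: [0.79, 0.604, 0.083, -0.066]
ft_force: [-0.1, -1.7, -0.9]
grip_width: 0.0459
grip_force: 25.0
[ 0.4382 -0.2128  0.1174] [-0.792  0.574  1.851  0.243  0.842 -0.7  ] [ 0.79   0.604  0.083 -0.066]
block rect c [ 444.2 -195.2] wh [35.2 68.8] ang(wh[0] dir, deg) 74.7 circ [ 441.8 -204. ] 34.6 z 0.1309 6958
```

```bash
python3 -m handwheel '{"hand":[0,0,0,0,0,0,0,0,0],"translation":[[0,0,-18],[0,0,-38],[0,0,-56],[0,0,-68],[0,0,-75],[0,0,-79],[0,0,-81],[0,0,-81],[0,0,-81]],"turn":[[0,0,0],[0,0,0],[0,0,0],[0,0,0],[0,0,0],[0,0,0],[0,0,0],[0,0,0],[0,0,0]]}'
python3 -m handwheel '{"hand":[0.75,0.75,0.75,0.75,0.75,0.75,0.75,0.75,0.75,0.75,0.75,0.75],"translation":[[0,0,0],[0,0,0],[0,0,0],[0,0,0],[0,0,0],[0,0,15],[0,0,45],[0,0,80],[-10,0,115],[-30,0,150],[-50,0,185],[-50,0,200]],"turn":[[0,0,0],[0,0,0],[0,0,0],[0,0,0],[0,0,0],[0,0,0],[0,0,0],[0,0,0],[0,0,0],[0,0,0],[0,0,0],[0,0,0]]}'
python3 - <<'E'
from m import *
p,d=grab('wrist'); o=robot.get_obs(); print(o['position'].round(4))
p,P=cloud('wrist'); z=P[...,2]
for n,m in [('block',near(P,.4377,-.2115,.06)&(abs(z-.05)<.005)),('rim',near(P,.4377,-.2115,.066)&(z>.0095)&(z<.0135)),('tin',near(P,.4835,-.0995,.05)&(abs(z-.073)<.006)),('bottle',near(P,.546,0,.05)&(abs(z-.089)<.006)),('carton',near(P,.60,.102,.05)&(abs(z-.076)<.006)),('can',near(P,.679,-.45,.05)&(z>.09)&(z<.13))]:
    if m.any(): rect(P,m,n)
save('wrist10.png',p,1.56)
E
```

```text
time: 36.37
position: [0.4379, -0.2125, 0.0368]
tool_rot: [0.79, 0.604, 0.083, -0.066]
ft_force: [0.2, -1.0, -1.0]
grip_width: 0.0459
grip_force: 25.0
time: 37.37
position: [0.3855, -0.2116, 0.2396]
tool_rot: [0.79, 0.604, 0.082, -0.065]
ft_force: [1.4, 0.4, 0.4]
grip_width: 0.0655
grip_force: 0.0
[ 0.3877 -0.213   0.241 ]
block rect c [ 438.9 -212.2] wh [71.3 46. ] ang(wh[0] dir, deg) 75.1 circ [ 438.4 -212.2] 41.5 z 0.05 2312
rim rect c [ 437.2 -213.2] wh [107.6  77.7] ang(wh[0] dir, deg) 75.9 circ [ 436.7 -210.9] 63.1 z 0.0118 1325
tin rect c [483.1 -99.9] wh [56.5 56.6] ang(wh[0] dir, deg) 77.0 circ [ 482.9 -100. ] 29.1 z 0.0731 1938
bottle rect c [544.8  -8.8] wh [30.5 43.6] ang(wh[0] dir, deg) 78.0 circ [546.   -2.5] 22.0 z 0.0891 616
```

View pics/wrist10.png

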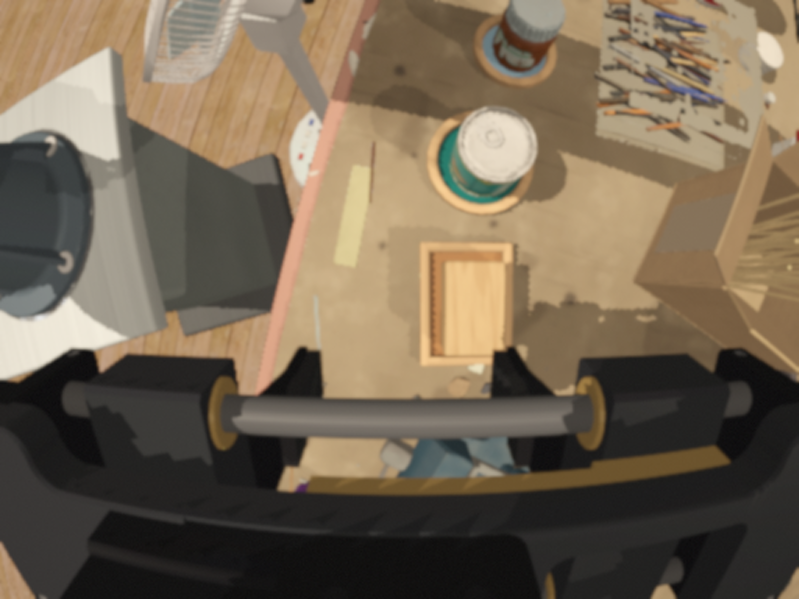

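The block lies flat in the wood tray (472,308), and the tin and bottle stand in theirs. All four heights and positions check, so I'm handing in.

```bash
python3 -c "
from rig import hand_in
print(hand_in())"
```

```text
the job is handed in; nothing more can be done
None
```

The tin, bottle, box and block each stand upright and flat in their own tray, within about 3 mm of centre and 1° of the long sides, and the job was handed in at about 37 s; the box was gripped across its 44 mm side, not across x as you asked, because the cardboard box, the can and a blue item blocked the x grip, and I did not re-measure the can or skeleton at the end.

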